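Hang the sink caddy back on its rail

TASK

Lift the steel sink caddy by its hook out of the white draining holder and stand it upright on the free worktop, clear of the holder, and let go. Then take it again round its body and hang it by its hook on the upper bar of the white rail panel, near the middle, so that it hangs straight with its back to the panel; make sure the hook is fully seated and let go gently, so that the weight in front of the bar does not swing it off. Never drop it, and do not disturb the other things.

Things in the scene. Friction and masses are not known exactly. Their poses are not given: they have to be found in the camera images.
- caddy: Open steel tray (sink caddy), outside 110 (x) x 60 (y) x 70 mm high, walls 3 mm, 0.2 to 0.4 kg, centre of mass near the tray's middle. Origin: centre of its underside; z up. A hook (see caddy_hook) stands on the middle of its back, the +x end. It starts in the holder, axes about parallel to the holder's, base 9 mm over the worktop, rim below the holder's top, so only the hook can be grasped.
- caddy_hook (a point): Hook point of the caddy, at (63.5, 0, 112) mm in its frame, same axes: middle of the throat, under the crown. The hook is an upside-down U of flat steel 24 mm wide (y), 25 mm over its outer faces: strap x = 51 to 55, crown z = 112 to 117, throat x = 55 to 72 open downward, tongue x = 72 to 76 reaching down to z = 90.
- drainer: White plastic draining holder, fixed: an open box 129 (x) x 79 (y) mm over its rim bead, top 88 mm above the worktop, inside 120 x 70 mm, inner floor 9 mm above the worktop. Origin: centre of its footprint on the worktop; z up. The free worktop lies left of it (+y), round x = 460, y = 20 mm in the world.
- rail: White upright panel, 280 mm wide (y), 249 high, fixed, with two level 12 mm steel bars before it. x points into the panel, y along the bars, z up; origin at worktop level below the middle of the upper bar. Bar axes: upper x = 0, z = 200; lower x = -1, z = 115; ends at y = +-130, standoffs at y = +-120. Panel face at x = 22: no room for a finger behind the hook.
- rail_mid (a point): Middle of the upper bar, on its axis, 200 mm above the worktop; axes as the rail's. The hung caddy's +x lies along this +x, its hook point about 6 mm above this axis and up to 6 mm in front of it; its back leans on the lower bar, tilted about 3 degrees.
- soup_tin: Bystander: low tin, 75 mm across, 58 high; origin at underside centre.
- honey_jar: Bystander: jar with a red lid, 58 x 62 x 86 mm; origin at the underside.
- mug_plain: Bystander: mug with a handle, 86 x 116 x 101 mm; origin at the underside.
- salt_shaker: Bystander: salt shaker, 44 mm across, 90 high; origin at the underside.
- peg_a: Bystander: wooden clothes peg lying flat, 15 x 72 x 12 mm; origin at the underside.
- peg_b: Bystander: wooden clothes peg lying flat, 15 x 72 x 12 mm; origin at the underside.
- keys: Bystander: bunch of keys lying flat, 101 x 122 x 8 mm; origin at the underside.

How it is judged (in metres and radians):
On the way:
1. the caddy stands upright on the worktop, wholly clear of the holder, let go and at rest (height (world z) of caddy below 0.006 m and angle between caddy's own z axis and vertical below 0.06 rad and horizontal distance between caddy and drainer above 0.065 m and contact force between the fingers and caddy below 0.05 N and linear speed of caddy below 0.03 m/s and angular speed of caddy below 0.3 rad/s), for 0.2 s.
At the end, for the whole second after the job is handed in: The caddy hangs by its hook on the upper bar: hook point 2 to 11 mm above the bar axis and 9 mm in front to 5 mm behind it, within 70 mm of the bar middle, tilted under 8 degrees, square to the panel within 8.6 degrees, let go and at rest. No bystander moved over 30 mm (x of caddy_hook in the frame of rail_mid between -0.009 and 0.005 m and z of caddy_hook in the frame of rail_mid between 0.002 and 0.011 m and y of caddy_hook in the frame of rail_mid between -0.07 and 0.07 m and angle between caddy's own z axis and vertical below 0.14 rad and angle between the x axis of caddy and the x axis of rail, either way round below 0.15 rad and contact force between the fingers and caddy below 0.05 N and linear speed of caddy below 0.03 m/s and angular speed of caddy below 0.3 rad/s); the robot touches nothing.
It fails at once if the caddy is dropped (moves faster than 0.35 m/s while no finger touches it) (linear speed of caddy above 0.35 m/s and contact force between the fingers and caddy below 0.01 N).
It fails at once if a bystander is shifted more than 30 mm (distance of any of soup_tin, honey_jar, mug_plain, salt_shaker, peg_a, peg_b, keys from where it was at the start of the episode above 0.03 m).
It also fails if it takes over 64 s, if anything falls off the work surface, if the arm or the gripper's body presses on something with over 40 N, if the wrist force passes 120 N, or if a joint passes its speed limit or range.

ROBOT

A 7-joint arm with a two-finger parallel gripper is mounted at the origin on a cart in front of the work surface, level with it; the furniture and walls round the work are solid. World frame = base frame: x ahead of the robot, y to its left, z up, the work surface at z = 0. Lengths are in mm, angles in rad, forces in N, time in s.
With the tool pointing down it reaches from about 400 to 875 mm from the base axis. Payload 4.4 kg.
Tool frame: the origin (TCP) lies at the very end of the fingers, on their centre line; the grasp point (between the pads) lies 19 mm behind it; z points along the fingers, x is the direction in which the jaws open and shut, and the axes are right-handed (so a half turn about z gives the same grasp; the last joint's range is limited). The gripper opens to 85 mm and grips with 20 to 120 N. Pads are 22 mm wide; open, the fingers measure 114 mm over their backs; the gripper's body (76 mm by 85 mm) begins 54 mm behind the grasp point. The pads swing forward as they close: fully open they stand 13 mm farther back than shut.
Start: joints at [-0.066, 0.628, 0.038, 1.517, -0.027, 0.996, -0.02], TCP at [650.014, 0.028, 199.413] pointing down, gripper open.
Joint ranges: [-3.06, 3.06], [-0.37, 2.12], [-1.25, 1.32], [0.18, 2.47], [-1.1, 4.24], [0.23, 1.98], [-2.94, 2.94]. Speed limits (rad/s): [2.57, 2.57, 3.14, 3.14, 3.14, 3.14, 3.14].

INTERFACE

Orientations are given as [roll, pitch, yaw] about the fixed x, y, z axes, in that order (R = Rz(yaw) Ry(pitch) Rx(roll)).
In Python, from cell import ctrl gives the robot as it stands.
- The arm moves only by the shell command python3 -m creep 'ROWS'. ROWS is text: rows parted by semicolons, each of 7 numbers parted by spaces: the shift along the tool's x, y, z in units of 40 mm (1.0 is 40 mm), then the turn, a rotation vector about the tool's x, y, z in degrees, then the closure, from 0 (fully open) to 1 (shut). In form: x y z rx ry rz grip; .... A call has 1 to 10 rows; each row is the pose to reach, as a shift and turn from the pose commanded when the call began, along the tool's axes at that moment; what a row does not reach only later rows make up. A row lasts 1/12 s, in which the tool goes at most 41.7 mm and 7.16 degrees, less where a joint would pass 70% of its speed; a pose out of reach is approached as far as the arm can. A call with a gripper value outside its range is refused whole. The fingers move at their own pace and stop on an object; the grip force is fixed at half the most. Time passes only in rows, so rows that repeat a pose let the fingers close. It gives the time, the measured TCP pose, the force and the opening at its end, in the units of the state.
- ctrl.read_state(): the state, without advancing time (a new reading comes with each control period).
- ctrl.get_image(name): name is "scene" or "side" or "wrist"; returns a dict with "img" (400x640x3 uint8, red, green, blue), "vfov" (degrees; the focal length in pixels is half the picture's height over the tangent of half this angle, whatever the lens; pixels are square), "cx", "cy" (the principal point, pixels), "T" (4x4, takes a point from camera to world coordinates); the wrist camera has in their place "tool_from_camera" (4x4, takes a point from camera to tool coordinates, whose origin is the TCP and whose axes are the tool frame's). Camera axes: x right, y up, looking along -z (the intrinsics and any distortion apply to the point x, -y, -z); pixel columns grow to the right and rows downward; lengths in mm; the calibration is good to about 2 mm. The wrist camera is an equidistant fisheye: a pixel r from the principal point sees the ray r / f radians off the axis. A picture is of the moment at which its call begins: read the wrist's pose just before it. There is no depth.
- ctrl.finish_job(): hands the job in, once; it reports no verdict.
Trained networks look in the newest picture that a camera, given by its name, has taken for a name from the list of things; names that differ only in an ending like _2 or _b are one class to them, and where a whole thing is asked for, a point or a joint stands for the part that bears it (a point fixed in the world has none). Each returns a list of dicts, best first, with "score" (0 to 1); they miss things now and then, are a little off and sometimes report something else, mostly with a low value. They report only what shows in the picture. A call takes as long as a camera call.
- ctrl.boxes_of(camera, thing): "rect" ([left, top, right, bottom] in pixels, round what is visible of it).
- ctrl.cut_out(camera, thing): "pixels" (400x640 bool, what is visible of it) and "rect" ([left, top, right, bottom] in pixels, round what is visible of it).
The state is a dict: "clock": time; "qpos": joint angles; "qd": joint speeds; "tau": joint torques, N m; "eef_pos": TCP position; "tool_rot": TCP orientation; "force": force on the tool from outside, world axes, zero at the start; "torque": the same for the moment, N m; "width": finger opening in mm.
Only numpy, scipy, OpenCV 4.12 (cv2) and the standard library are available. Lean on these libraries where they do the work, as an engineer would, in place of code of your own. Each camera call takes 0.05 s, during which the arm holds its last target.

## Working session

There is one attempt and no reset: what is moved stays moved. The work goes in short steps, Python scripts to look and compute and a shell command to move; the robot and the scene stay as the last step left them, time stands still between calls to the robot, and variables do not carry over. Pictures are saved under pics/ and viewed, and the job is handed in when it is done.

```bash
ls; mkdir -p pics
python3 - <<'E'
from cell import ctrl
import cv2
s=ctrl.read_state();print(s)
for n in ("scene","side","wrist"):
    d=ctrl.get_image(n);cv2.imwrite(f"pics/{n}0.png",d["img"][:,:,::-1]);print(n,{k:v for k,v in d.items() if k!="img"})
E
```

```text
pics
{'clock': 0.0, 'qpos': array([-0.06577145,  0.62931806,  0.03844924,  1.51840496, -0.02699956,
        0.99628894, -0.0199848 ]), 'qd': array([ 9.11519020e-05,  2.43281198e-03, -9.36726014e-04, -1.11959179e-03,
        1.46371713e-03, -1.02720754e-03, -1.33119550e-03]), 'tau': array([-1.11932164e-03, -5.63405585e+01,  1.22606792e+00, -1.93450052e+01,
        1.09587883e-02,  1.05136272e-02, -8.84369996e-06]), 'eef_pos': array([6.49299724e+02, 4.32238430e-03, 1.98495650e+02]), 'tool_rot': array([ 3.14156363e+00,  1.90088186e-03, -1.98698946e-05]), 'force': array([0.81682012, 0.63269296, 0.64307372]), 'torque': array([-0.01787233,  0.00481827, -0.03581869]), 'width': 85.80176562784528}
scene {'vfov': 52.45006767452913, 'cx': 327.46819700615583, 'cy': 197.47053766702533, 'T': array([[-9.19661846e-01,  3.03069796e-01, -2.49741442e-01,
         3.27241704e+02],
       [-3.92689014e-01, -7.16457361e-01,  5.76614419e-01,
         4.68519750e+02],
       [-4.17468000e-03,  6.28361002e-01,  7.77910678e-01,
         8.45745622e+02],
       [ 0.00000000e+00,  0.00000000e+00,  0.00000000e+0
[... 209 characters left out ...]
    [ 9.83173952e-01, -1.44515243e-01,  1.11733274e-01,
         5.96183726e+01],
       [-1.52015817e-02,  5.44812094e-01,  8.38420357e-01,
         1.07447620e+03],
       [ 0.00000000e+00,  0.00000000e+00,  0.00000000e+00,
         1.00000000e+00]])}
wrist {'vfov': 65.70646984690485, 'cx': 319.4536911398239, 'cy': 198.58003023559226, 'tool_from_camera': array([[ 9.99999957e-01, -1.55422440e-04, -2.49922713e-04,
        -9.31763916e-01],
       [-2.17573530e-04, -9.62253355e-01, -2.72155164e-01,
        -6.88452853e+01],
       [-1.98189949e-04,  2.72155206e-01, -9.62253347e-01,
        -1.74082518e+02],
       [ 0.00000000e+00,  0.00000000e+00,  0.00000000e+00,
         1.00000000e+00]])}
```

View pics/scene0.png

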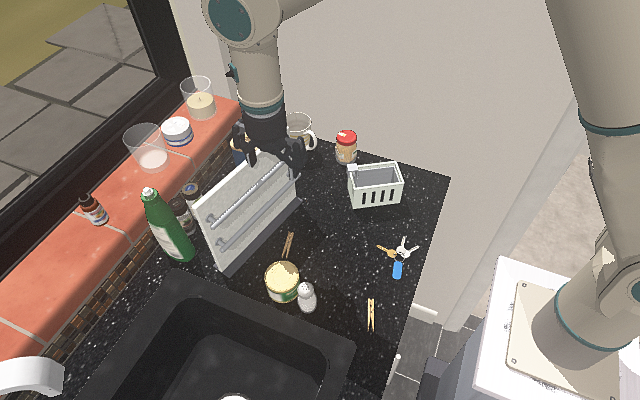

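View pics/side0.png

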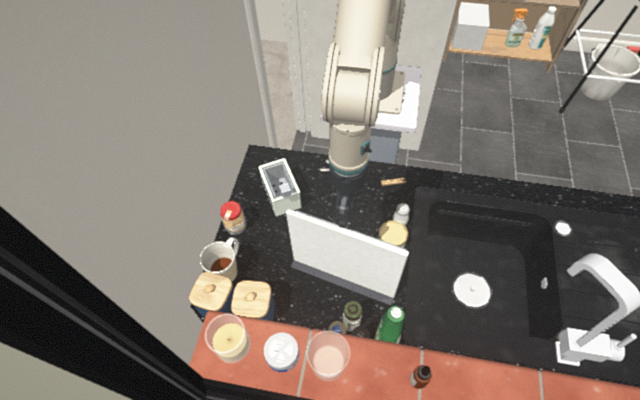

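View pics/wrist0.png

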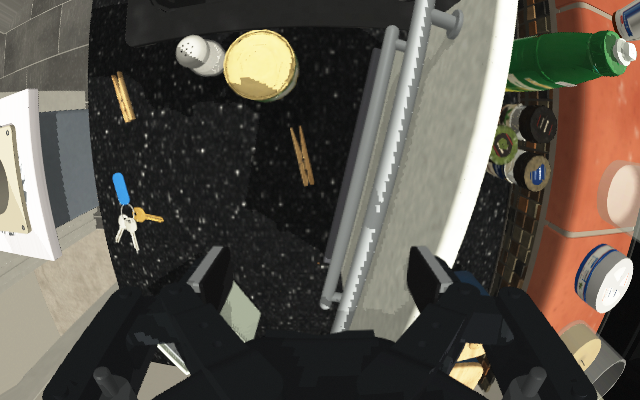

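```bash
cat > h.py <<'E'
import numpy as np, cv2
from cell import ctrl
from scipy.spatial.transform import Rotation as Rn
def pose(s=None):
    s=s or ctrl.read_state(); T=np.eye(4); T[:3,:3]=Rn.from_euler('xyz',s['tool_rot']).as_matrix(); T[:3,3]=s['eef_pos']; return T
def grab(n,save=None):
    Tt=pose(); d=ctrl.get_image(n)
    if n=='wrist': d['T']=Tt@d['tool_from_camera']
    d['name']=n; d['f']=200/np.tan(np.radians(d['vfov'])/2)
    if save: cv2.imwrite(f'pics/{save}.png',d['img'][:,:,::-1])
    return d
def proj(d,P):
    P=np.atleast_2d(P).astype(float); R=d['T'][:3,:3]; c=(P-d['T'][:3,3])@R
    x,y,z=c[:,0],-c[:,1],-c[:,2]
    if d['name']=='wrist':
        r=np.hypot(x,y); th=np.arctan2(r,z); k=th/np.maximum(r,1e-9)
        return np.c_[d['cx']+d['f']*k*x,d['cy']+d['f']*k*y]
    return np.c_[d['cx']+d['f']*x/z,d['cy']+d['f']*y/z]
def ray(d,uv):
    u=(uv[0]-d['cx'])/d['f'];v=(uv[1]-d['cy'])/d['f']
    if d['name']=='wrist':
        r=np.hypot(u,v); k=np.sin(r)/max(r,1e-9); c=np.array([u*k,-v*k,-np.cos(r)])
    else: c=np.array([u,-v,-1.])
    w=d['T'][:3,:3]@c; return d['T'][:3,3],w/np.linalg.norm(w)
def atz(d,uv,z):
    o,w=ray(d,uv); return o+w*(z-o[2])/w[2]
def fr(x,y,yaw,P,z=0):
    P=np.atleast_2d(P).astype(float); c,s=np.cos(yaw),np.sin(yaw)
    return P@np.array([[c,s,0],[-s,c,0],[0,0,1]])+[x,y,z]
def crop(d,box,k,save,pts=[]):
    l,t,r,b=box; im=d['img'][t:b,l:r,::-1].copy(); im=cv2.resize(im,None,fx=k,fy=k,interpolation=cv2.INTER_CUBIC)
    for p in pts: cv2.circle(im,(int((p[0]-l+.5)*k),int((p[1]-t+.5)*k)),2,(0,0,255),-1)
    cv2.imwrite(f'pics/{save}.png',im)
E
python3 - <<'E'
from h import *
d=grab('scene'); crop(d,(330,120,420,220),6,'c1'); crop(d,(180,140,310,280),4,'c2')
for t in ('caddy','drainer','rail','caddy_hook','honey_jar','mug_plain','keys','soup_tin','salt_shaker','peg_a'):
    print(t,[(np.round(b['rect']),round(b['score'],2)) for b in ctrl.boxes_of('scene',t)])
d=grab('side'); crop(d,(245,145,315,225),7,'c3'); crop(d,(280,200,420,310),5,'c4')
E
```

```text
caddy [(array([348., 162., 397., 186.]), 0.64)]
drainer []
rail [(array([193., 126., 306., 278.]), 0.91)]
caddy_hook [(array([344., 166., 402., 187.]), 0.69)]
honey_jar [(array([337., 132., 357., 164.]), 0.69)]
mug_plain [(array([284., 112., 315., 153.]), 0.68)]
keys [(array([378., 239., 416., 279.]), 0.73)]
soup_tin [(array([264., 261., 301., 305.]), 0.9)]
salt_shaker [(array([294., 284., 316., 314.]), 0.72)]
peg_a [(array([284., 233., 294., 259.]), 0.67), (array([363., 297., 375., 329.]), 0.44)]
```

View pics/c1.png

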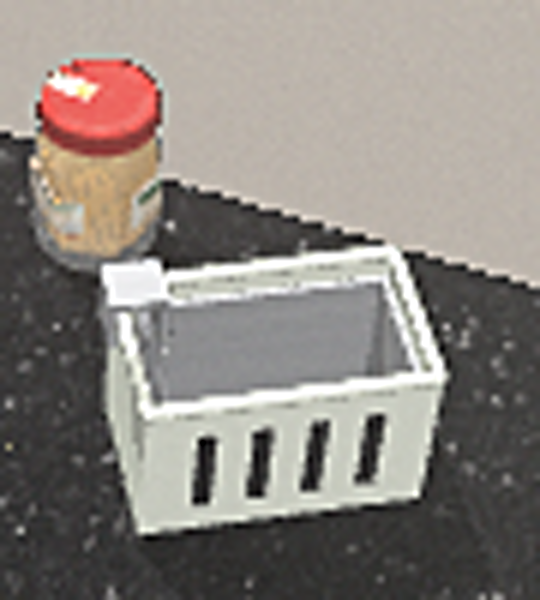

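View pics/c3.png

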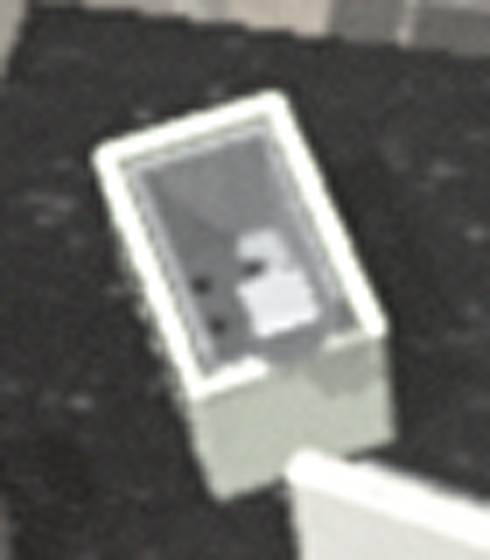

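View pics/c2.png

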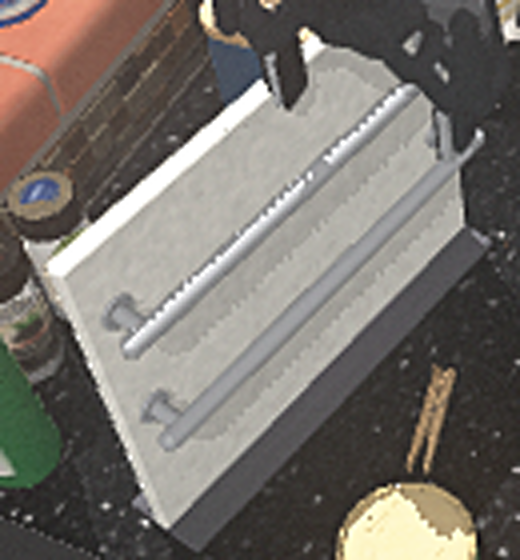

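View pics/c4.png

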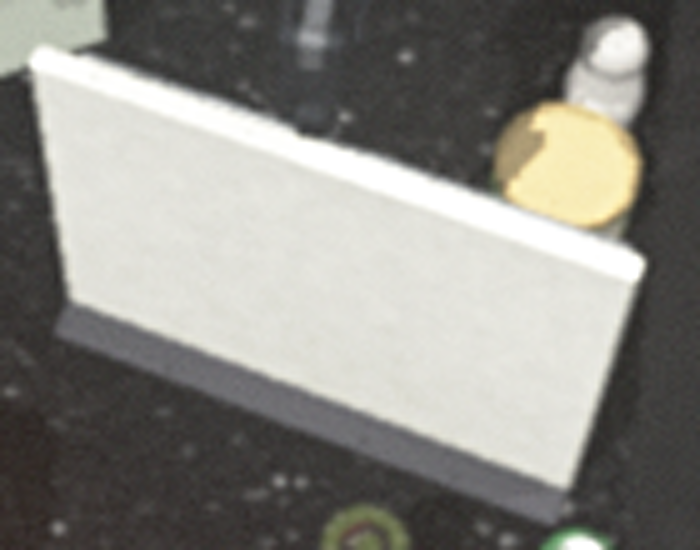

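```bash
cat > fit.py <<'E'
from h import *
from scipy.optimize import least_squares
S=grab('scene');D=grab('side')
c1=lambda p:(330+p[0]/6-.5,120+p[1]/6-.5); c3=lambda p:(245+p[0]/7-.5,145+p[1]/7-.5)
c2=lambda p:(180+p[0]/4-.5,140+p[1]/4-.5); c4=lambda p:(280+p[0]/5-.5,200+p[1]/5-.5)
sc=[c1(p) for p in [(150,413),(442,378),(395,247)]]; sd=[c3(p) for p in [(97,152),(278,92),(383,333),(197,393)]]
print('rim scene',[np.round(atz(S,p,88)) for p in sc]);print('rim side',[np.round(atz(D,p,88)) for p in sd])
h1=[c1(p) for p in [(103,268),(160,262),(168,300),(108,305)]]; h3=[c3(p) for p in [(238,288),(300,268),(320,315),(262,335)]]
print('hook scene',[np.round(atz(S,p,126),1) for p in h1]);print('hook side',[np.round(atz(D,p,126),1) for p in h3])
ptop=[c2((50,272)),c2((318,40))]; print('panel top scene',[np.round(atz(S,p,249)) for p in ptop])
pt=[c4(p) for p in [(78,55),(640,258),(630,280),(33,65)]]; print('panel top side',[np.round(atz(D,p,249)) for p in pt])
print('upper bar end', np.round(atz(S,c2((135,347)),200)),np.round(atz(S,c2((412,90)),200)))
print('lower bar', np.round(atz(S,c2((172,437)),115)),np.round(atz(S,c2((478,137)),115)))
E
python3 fit.py
```

```text
rim scene [array([ 521., -145.,   88.]), array([ 417., -210.,   88.]), array([ 457., -274.,   88.])]
rim side [array([ 457., -277.,   88.]), array([ 414., -211.,   88.]), array([ 523., -143.,   88.]), array([ 563., -208.,   88.])]
hook scene [array([ 556.2, -179.3,  126. ]), array([ 536. , -191.5,  126. ]), array([ 525.6, -173. ,  126. ]), array([ 546.9, -161. ,  126. ])]
hook side [array([ 537.6, -194.1,  126. ]), array([ 524.5, -173.1,  126. ]), array([ 544.4, -160.7,  126. ]), array([ 557. , -180.1,  126. ])]
panel top scene [array([741., 146., 249.]), array([701., -37., 249.])]
panel top side [array([ 679., -109.,  249.]), array([736., 144., 249.]), array([747., 141., 249.]), array([ 687., -127.,  249.])]
upper bar end [710. 142. 200.] [665. -64. 200.]
lower bar [711. 140. 115.] [ 655. -114.  115.]
```

```bash
python3 -m creep '-0.9 1.47 0 0 0 -11 0;-1.8 2.94 0 0 0 -22 0;-2.71 4.42 0.6 0 0 -32 0;-2.71 4.42 1.2 0 0 -32 0;-2.71 4.42 1.2 0 0 -32 0;-2.71 4.42 1.2 0 0 -32 0;-2.71 4.42 1.2 0 0 -32 0;-2.71 4.42 1.2 0 0 -32 0'
python3 - <<'E'
from h import *
s=ctrl.read_state();print(s['eef_pos'],s['tool_rot'],s['force'])
w=grab('wrist','w1');
d=grab('scene','s1'); d=grab('side','d1')
E
```

```text
clock: 1.52
eef_pos: [542.0, -176.8, 151.5]
tool_rot: [-3.141, -0.001, 0.557]
force: [0.4, 1.3, 0.7]
width: 85.4
[ 541.98624228 -176.76341353  151.54865628] [-3.14136341e+00 -8.68336773e-04  5.56636256e-01] [0.42379235 1.34960473 0.66984049]
```

View pics/w1.png

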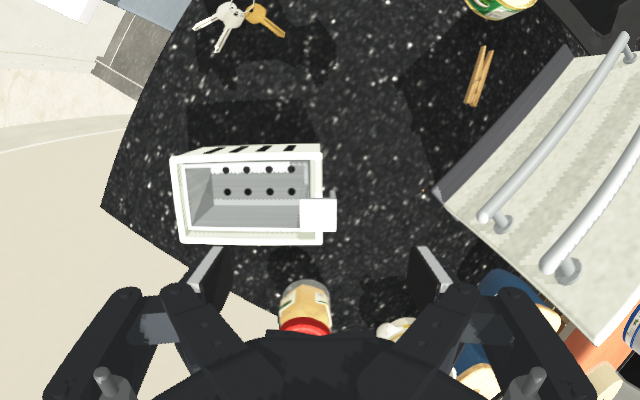

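View pics/s1.png

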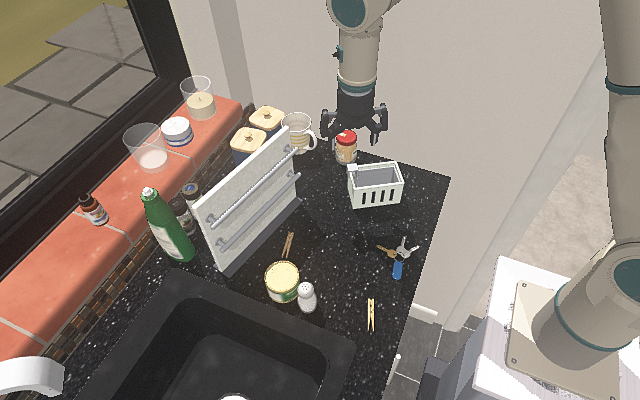

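Run:
```python
from h import *
w=grab('wrist'); T=pose()
for z in (126,):
  for p in [(299.5,198),(336.5,197.5),(336.5,232),(300,232)]: 
    P=atz(w,p,z); print(np.round(P,1), np.round(T[:3,:3].T@(P-T[:3,3]),1))
for p in [(170,158),(322,152),(323,243),(182,243)]: print('rim',np.round(atz(w,p,88),1))
S=grab('scene'); crop(S,(190,110,310,280),4,'c5')
```

```text
[ 524.4 -171.2  126. ] [-14.  -13.1  26.1]
[ 545.3 -157.6  126. ] [ 10.8 -13.4  26.1]
[ 559.  -178.5  126. ] [11.3 11.5 26.1]
[ 537.4 -192.1  126. ] [-14.2  11.5  26.1]
rim [ 416.9 -210.1   88. ]
rim [ 523.6 -140.7   88. ]
rim [ 565.  -204.7   88. ]
rim [ 459.1 -274.5   88. ]
```

View pics/c5.png

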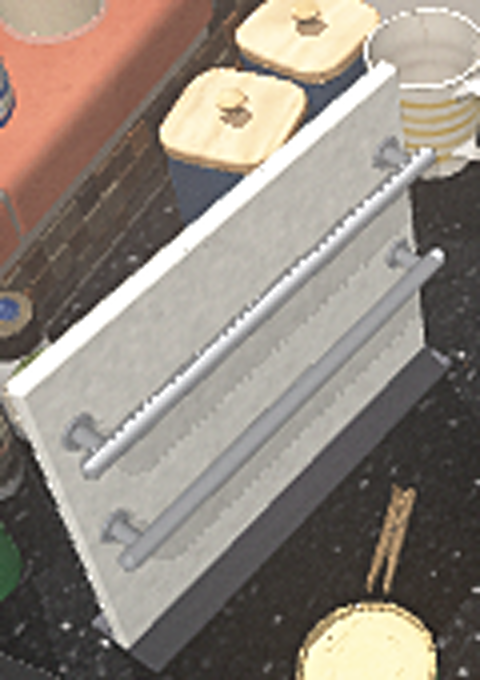

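```bash
python3 -m creep '-0.03 -0.01 0.5 0 0 0 0;-0.03 -0.01 1 0 0 0 0;-0.03 -0.01 1.35 0 0 0 0;-0.03 -0.01 1.46 0 0 0 0;-0.03 -0.01 1.46 0 0 0 0;-0.03 -0.01 1.46 0 0 0 0.5;-0.03 -0.01 1.46 0 0 0 0.6;-0.03 -0.01 1.46 0 0 0 1;-0.03 -0.01 1.46 0 0 0 1;-0.03 -0.01 1.46 0 0 0 1'; python3 -m creep '0 0 0 0 0 0 1;0 0 0 0 0 0 1;0 0 0 0 0 0 1;0 0 0 0 0 0 1';python3 - <<'E'
from h import *
grab('wrist','w2');S=grab('scene');crop(S,(310,90,420,220),5,'c6')
E
```

```text
clock: 2.6
eef_pos: [540.7, -177.2, 93.6]
tool_rot: [3.141, -0.001, 0.558]
force: [-1.3, -0.0, 0.3]
width: 25.4
clock: 2.93
eef_pos: [540.3, -177.6, 93.4]
tool_rot: [3.141, 0.0, 0.558]
force: [-2.2, -0.8, 5.4]
width: 0.1
```

View pics/w2.png

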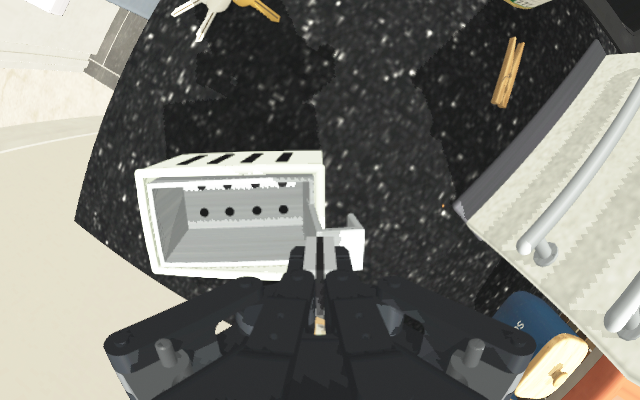

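View pics/c6.png

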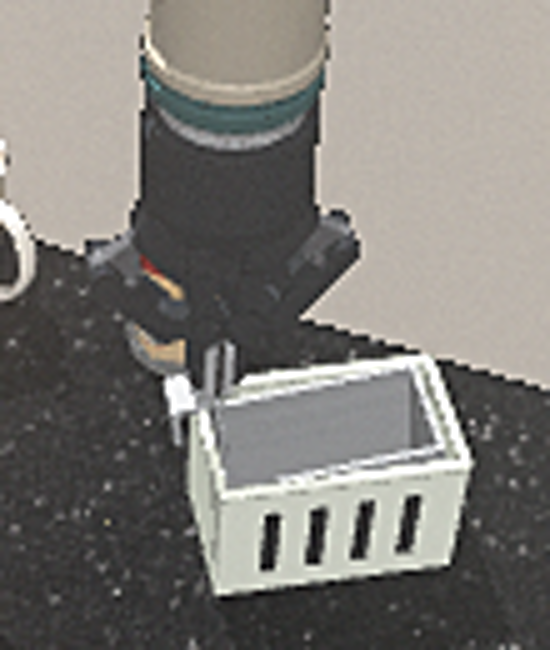

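Run:
```python
from h import *
w=grab('wrist');T=pose();print(ctrl.read_state()['width'])
print(proj(w,T[:3,3]),proj(w,(T@[0,0,-19,1])[:3]),proj(w,(T@[0,0,-33,1])[:3]))
crop(w,(260,180,400,300),5,'c7'); D=grab('side'); crop(D,(235,120,325,225),6,'c8')
```

```text
-0.07378530961322567
[[320.75344183 230.62923052]] [[320.91186615 243.45787769]] [[321.05013658 254.72382448]]
```

View pics/c7.png

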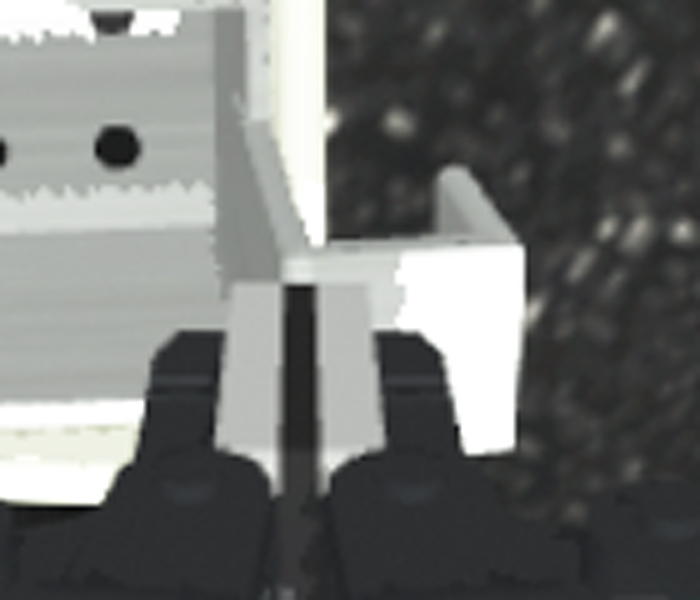

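View pics/c8.png

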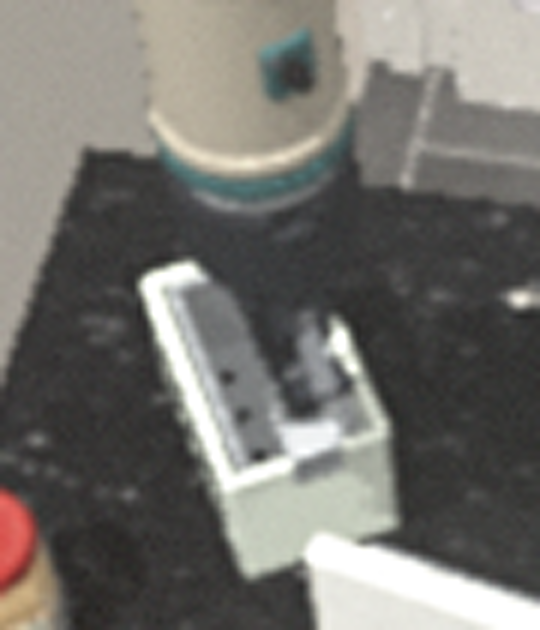

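Run:
```python
from h import *
T=pose();print(T[:3,3]);S=grab('scene');D=grab('side');w=grab('wrist')
yaw=np.radians(32.3);print(ctrl.read_state()['width'],ctrl.read_state()['force'])
tcp=[T[:3,3],(T@[0,-11,0,1])[:3],(T@[0,11,0,1])[:3]]
H=[(x,y,z) for x in(51,76) for y in(-12,12) for z in(117,)]+[(76,-12,90),(76,12,90)]
R=[(x,y,88) for x in(-64.5,64.5) for y in (-39.5,39.5)]
Hw=fr(487.4,-210,yaw,H,9); Rw=fr(490,-209,yaw,R)
for d,b,n in((S,(320,140,420,220),'a'),(D,(245,145,315,225),'b'),(w,(220,170,400,300),'c')):
    k=[6,7,4]['abc'.index(n)]
    pts=np.r_[proj(d,tcp),proj(d,Hw),proj(d,Rw)]
    crop(d,b,k,'p1'+n,pts)
```

```text
[ 540.29111913 -177.65292137   93.46049235]
-0.06828794690604813 [-1.90370806 -0.64651577  5.86069785]
```

View pics/p1a.png

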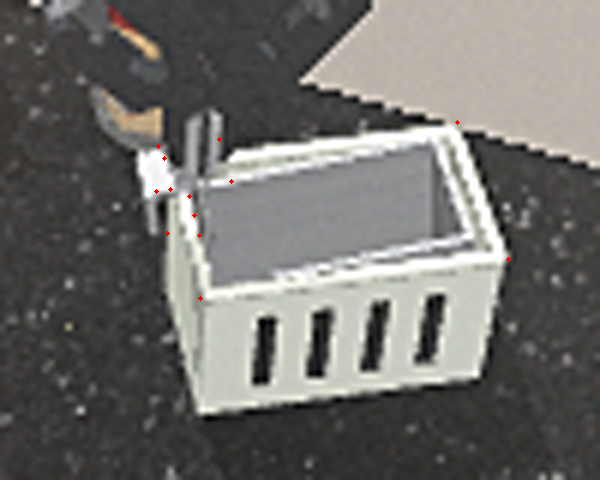

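View pics/p1b.png

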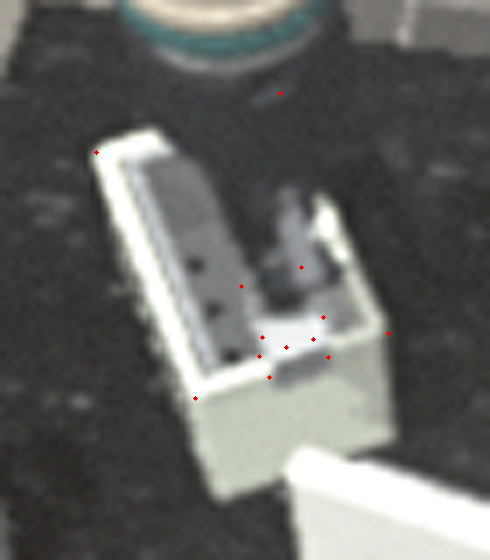

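View pics/p1c.png

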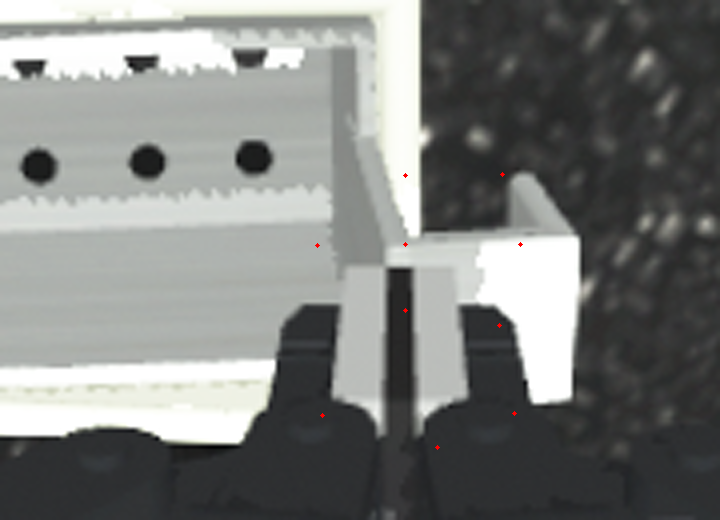

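Run:
```python
from h import *
T=pose();S=grab('scene');D=grab('side');w=grab('wrist')
def cr(p,b,k): return np.round((p-np.array(b[:2])+.5)*k)
for z in (0,-19,-33,-50): 
    P=[(T@[x,y,z,1])[:3] for x,y in((0,0),(0,-11),(0,11))]
    print(z,cr(proj(S,P),(320,140),6).tolist(),cr(proj(D,P),(245,145),7).tolist(),cr(proj(w,P),(220,170),4).tolist())
crop(S,(325,125,375,190),10,'p2a'); crop(D,(265,160,315,215),10,'p2b')
```

```text
0 [[195.0, 216.0], [200.0, 235.0], [190.0, 196.0]] [[286.0, 348.0], [313.0, 339.0], [259.0, 357.0]] [[406.0, 244.0], [406.0, 175.0], [405.0, 310.0]]
-19 [[197.0, 185.0], [202.0, 204.0], [192.0, 165.0]] [[282.0, 320.0], [309.0, 311.0], [255.0, 329.0]] [[406.0, 296.0], [406.0, 221.0], [406.0, 367.0]]
-33 [[198.0, 161.0], [203.0, 181.0], [193.0, 142.0]] [[279.0, 299.0], [306.0, 290.0], [251.0, 308.0]] [[407.0, 341.0], [407.0, 261.0], [407.0, 416.0]]
-50 [[200.0, 132.0], [205.0, 152.0], [195.0, 112.0]] [[275.0, 273.0], [302.0, 264.0], [247.0, 282.0]] [[408.0, 406.0], [408.0, 319.0], [407.0, 487.0]]
```

View pics/p2a.png

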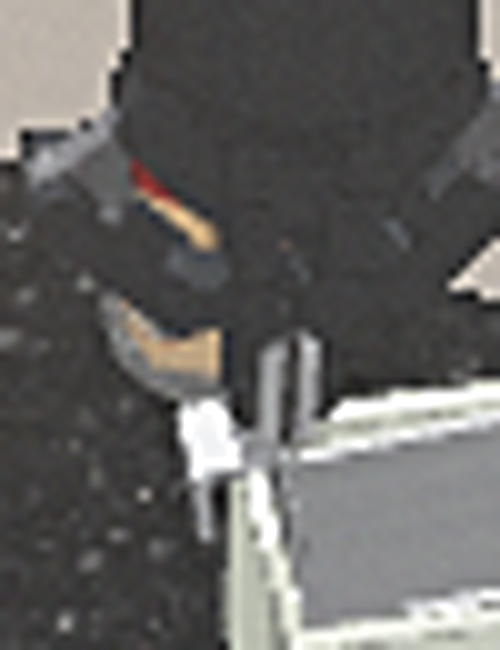

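View pics/p2b.png

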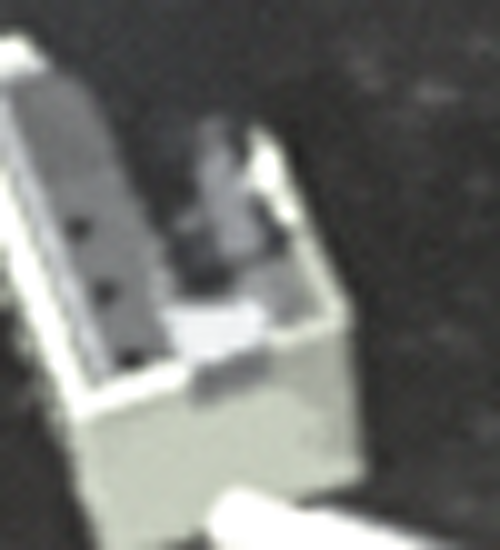

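Run:
```python
from h import *
w=grab('wrist');T=pose()
for x in (-42,-55,42,55):
  print(x,[ (z,y,np.round(proj(w,(T@[x,y,z,1])[:3])[0]).tolist()) for z in(0,-13,-25,-40) for y in(-11,)])
im=cv2.imread('pics/w0.png') if 0 else cv2.imread('pics/w1.png')
cv2.imwrite('pics/p3.png',cv2.resize(im[220:340,170:470],None,fx=2.6,fy=2.6,interpolation=cv2.INTER_CUBIC))
```

```text
-42 [(0, -11, [251.0, 213.0]), (-13, -11, [246.0, 220.0]), (-25, -11, [242.0, 228.0]), (-40, -11, [234.0, 239.0])]
-55 [(0, -11, [231.0, 213.0]), (-13, -11, [225.0, 220.0]), (-25, -11, [218.0, 228.0]), (-40, -11, [209.0, 239.0])]
42 [(0, -11, [391.0, 213.0]), (-13, -11, [396.0, 220.0]), (-25, -11, [401.0, 228.0]), (-40, -11, [408.0, 239.0])]
55 [(0, -11, [411.0, 213.0]), (-13, -11, [417.0, 220.0]), (-25, -11, [424.0, 228.0]), (-40, -11, [433.0, 238.0])]
```

View pics/p3.png

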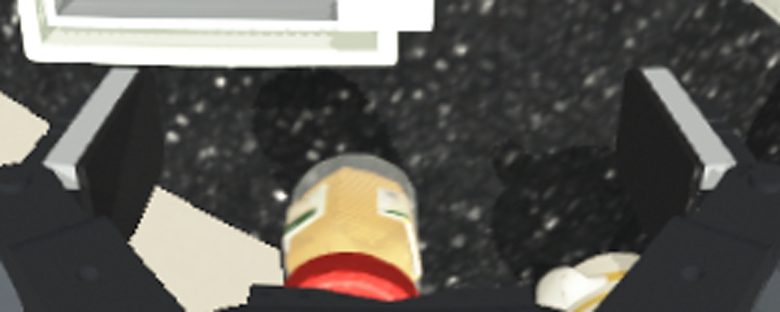

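Run:
```python
from h import *
S=grab('scene');T=pose();D=grab('side')
T1=np.eye(4);T1[:3,:3]=Rn.from_euler('xyz',[-3.14136,-.00087,.5566]).as_matrix();T1[:3,3]=[541.99,-176.76,151.55]
k=8;l,t=315,95
im=cv2.imread('pics/s1.png')[t:165,l:395];im=cv2.resize(im,None,fx=k,fy=k,interpolation=cv2.INTER_CUBIC)
for x in(-42,42):
  for z,c in((0,(0,0,255)),(-13,(0,255,0)),(-46,(255,0,0))):
    for y in (-11,11):
      p=proj(S,(T1@[x,y,z,1])[:3])[0];cv2.circle(im,(int((p[0]-l+.5)*k),int((p[1]-t+.5)*k)),3,c,-1)
cv2.imwrite('pics/p4.png',im)
```

View pics/p4.png

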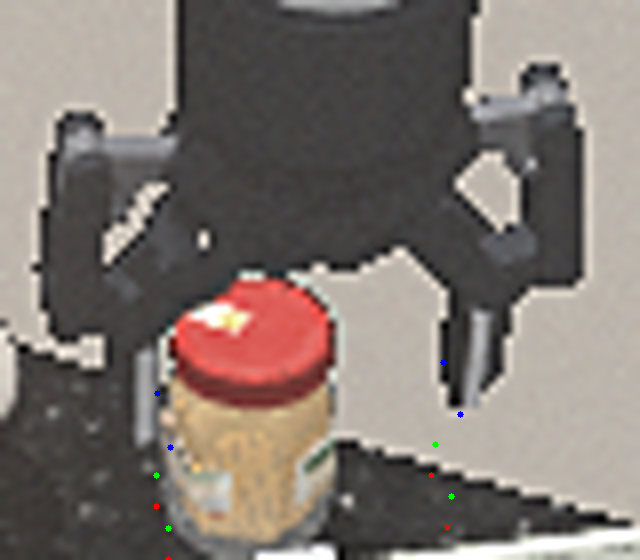

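```bash
python3 -m creep '0 0 -0.1 0 0 0 0.5;0 0 -0.3 0 0 0 0;0 0 -0.5 0 0 0 0;0 0 -0.5 0 0 0 0;0 0 -0.5 0 0 0 0;0 0 -0.5 0 0 0 0'
python3 - <<'E'
from h import *
w=grab('wrist','w3');S=grab('scene');crop(S,(330,120,420,220),6,'c9')
crop(w,(120,120,480,300),2.2,'c10')
E
```

```text
clock: 4.08
eef_pos: [540.4, -177.0, 113.1]
tool_rot: [3.142, -0.0, 0.559]
force: [0.3, 0.7, 0.1]
width: 72.4
```

View pics/c9.png

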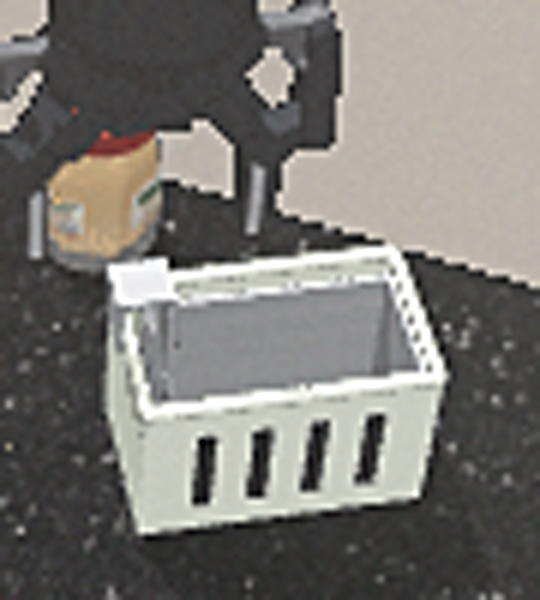

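View pics/c10.png

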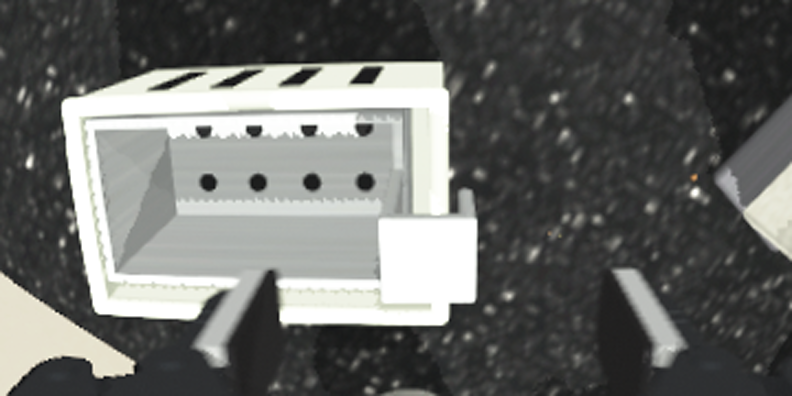

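Run:
```python
from h import *
w=grab('wrist'); T=pose()
f=lambda p:(120+p[0]/2.2-.5,120+p[1]/2.2-.5)
for p in [(380,219),(475,217),(475,303),(381,302)]:
    P=atz(w,f(p),126); print(np.round(P,1), np.round(T[:3,:3].T@(P-T[:3,3]),1))
for s,p in (('L',(275,272)),('R',(614,270))):
  for z in (-40,-44,-48): P=atz(w,f(p),T[2,3]-z); print(s,z,np.round(T[:3,:3].T@(P-T[:3,3]),1))
S=grab('scene'); g=lambda p:(330+p[0]/6-.5,120+p[1]/6-.5)
for p in [(107,266),(166,260),(175,297),(115,303)]: print(np.round(atz(S,g(p),126),1))
```

```text
[ 520.2 -175.1  126. ] [-15.9 -12.2 -13.3]
[ 540.1 -162.   126. ] [  7.9 -12.7 -13.3]
[ 553.2 -182.2  126. ] [  8.4  11.3 -13.3]
[ 532.1 -195.1  126. ] [-16.4  11.1 -13.3]
L -40 [-37.1  -9.1 -40. ]
L -44 [-36.  -10.9 -44. ]
L -48 [-34.9 -12.7 -48. ]
R -40 [ 37.4  -9.5 -40. ]
R -44 [ 36.2 -11.3 -44. ]
R -48 [ 35.1 -13.1 -48. ]
[ 555.1 -181.   126. ]
[ 534.2 -193.5  126. ]
[ 523.6 -175.6  126. ]
[ 544.7 -163.1  126. ]
```

```bash
python3 -m creep '-0.08 -0.01 0.5 0 0 0 0;-0.08 -0.01 1 0 0 0 0;-0.08 -0.01 1.25 0 0 0 0;-0.08 -0.01 1.28 0 0 0 0;-0.08 -0.01 1.28 0 0 0 0.3;-0.08 -0.01 1.28 0 0 0 0.55;-0.08 -0.01 1.28 0 0 0 0.65;-0.08 -0.01 1.28 0 0 0 0.8;-0.08 -0.01 1.28 0 0 0 1;-0.08 -0.01 1.28 0 0 0 1'; python3 -m creep '0 0 0 0 0 0 1;0 0 0 0 0 0 1;0 0 0 0 0 0 1;0 0 0 0 0 0 1';python3 - <<'E'
from h import *
w=grab('wrist');crop(w,(120,120,480,300),2.2,'c11');S=grab('scene');crop(S,(320,110,420,220),5,'c12')
E
```

```text
clock: 5.12
eef_pos: [538.3, -178.5, 62.7]
tool_rot: [3.14, -0.001, 0.559]
force: [0.1, 0.4, 4.6]
width: 24.4
clock: 5.45
eef_pos: [538.3, -178.5, 62.7]
tool_rot: [3.14, -0.001, 0.559]
force: [0.2, -0.1, 5.6]
width: 24.1
```

View pics/c11.png

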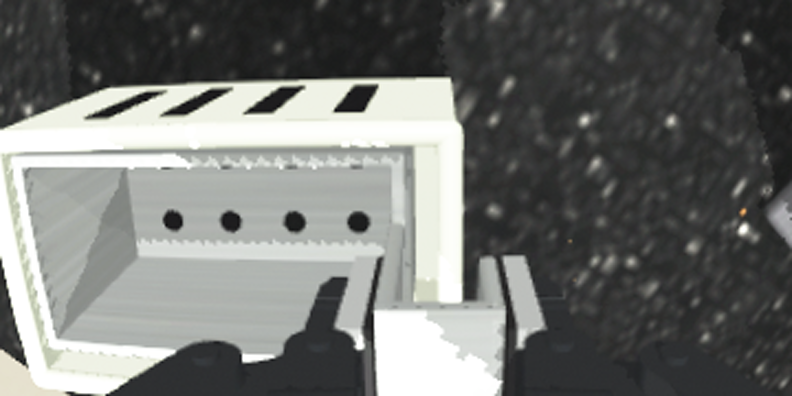

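View pics/c12.png

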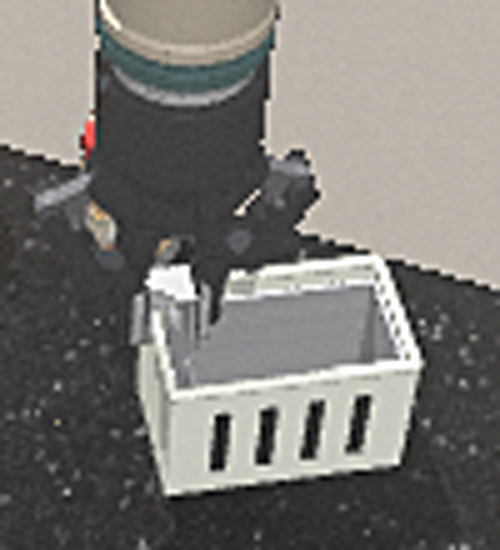

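```bash
python3 -m creep '0 0 -0.1 0 0 0 1;0 0 -0.25 0 0 0 1;0 0 -0.45 0 0 0 1;0 0 -0.7 0 0 0 1;0 0 -0.95 0 0 0 1;0 0 -1 0 0 0 1;0 0 -1 0 0 0 1'
python3 - <<'E'
from h import *
S=grab('scene');crop(S,(310,80,430,220),4,'c13');w=grab('wrist','w4')
E
```

```text
clock: 6.13
eef_pos: [538.8, -178.5, 103.5]
tool_rot: [3.139, -0.002, 0.559]
force: [3.7, 2.6, 0.5]
width: 24.2
```

View pics/c13.png

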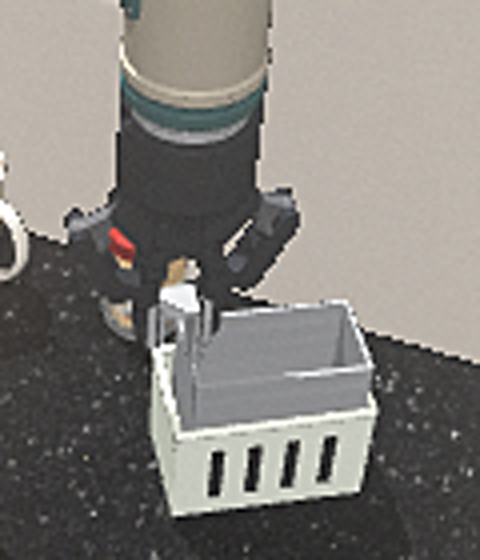

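View pics/w4.png

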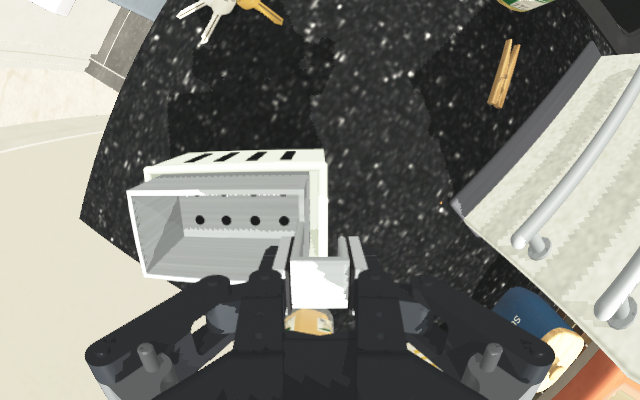

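```bash
python3 -m creep '0.03 0 -0.2 0 0 0 1;0.03 0 -0.5 0 0 0 1;0.03 0 -0.9 0 0 0 1;0.03 0 -1.3 0 0 0 1;0.03 0 -1.55 0 0 0 1;0.03 0 -1.6 0 0 0 1;0.03 0 -1.6 0 0 0 1'
python3 - <<'E'
from h import *
S=grab('scene');crop(S,(310,60,430,220),4,'c14');w=grab('wrist','w5');print(ctrl.read_state()['force'])
E
```

```text
clock: 6.82
eef_pos: [537.6, -178.5, 166.0]
tool_rot: [3.142, 0.001, 0.558]
force: [0.6, -0.6, -2.3]
width: 24.4
[-0.95982492  0.01685154 -3.58697996]
```

View pics/c14.png

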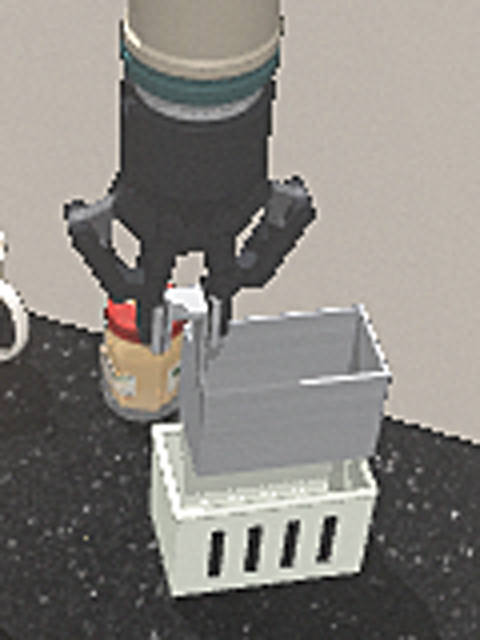

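View pics/w5.png

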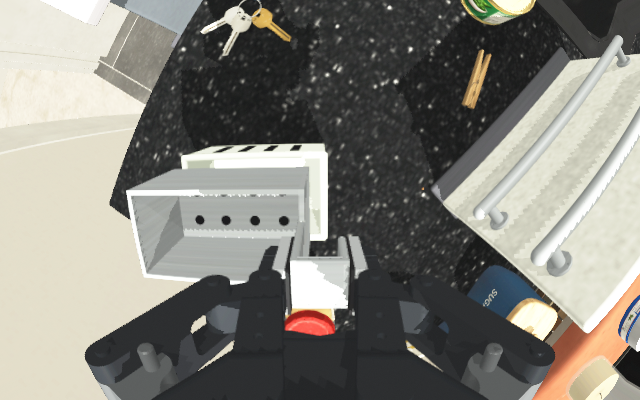

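Run:
```python
from h import *
S=grab('scene')
for n,ps in dict(keys=[(378,249),(416,243),(397,279),(405,238)],pegb=[(371,299),(370,331)],pega=[(292,234),(286,257)],tin=[(284,300)],salt=[(308,311)],edge=[(447,178),(395,370),(420,280)],jar=[(347,163)],mug=[(300,150)]).items():
    print(n,[np.round(atz(S,p,0))[:2].tolist() for p in ps])
```

```text
keys [[423.0, -58.0], [342.0, -111.0], [357.0, 1.0], [371.0, -115.0]]
pegb [[395.0, 71.0], [373.0, 140.0]]
pega [[634.0, -16.0], [618.0, 49.0]]
tin [[573.0, 149.0]]
salt [[513.0, 151.0]]
edge [[320.0, -352.0], [301.0, 196.0], [307.0, -17.0]]
jar [[597.0, -297.0]]
mug [[744.0, -293.0]]
```

```bash
python3 -m creep '0.1 -0.15 0 0 0 2 1;0.3 -0.5 0 0 0 6 1;0.6 -1 0 0 0 12 1;0.92 -1.5 0 0 0 18 1;1.24 -2 0 0 0 24 1;1.55 -2.5 0 0 0 30 1;1.87 -3 0 0 0 36 1;2.15 -3.45 0 0 0 41 1;2.27 -3.66 0 0 0 44 1;2.3 -3.71 0 0 0 44.5 1'; python3 -m creep '0 0 0 0 0 0 1;0 0 0 0 0 0 1'
python3 - <<'E'
from h import *
S=grab('scene','s2');D=grab('side');crop(D,(250,60,450,240),3,'c15');w=grab('wrist','w6')
E
```

```text
clock: 7.8
eef_pos: [537.0, 0.0, 164.8]
tool_rot: [-3.141, 0.002, -0.215]
force: [0.0, 0.4, -3.5]
width: 24.3
clock: 7.97
eef_pos: [537.5, -4.4, 165.4]
tool_rot: [3.14, 0.001, -0.218]
force: [-0.5, -1.0, -2.3]
width: 24.4
```

View pics/s2.png

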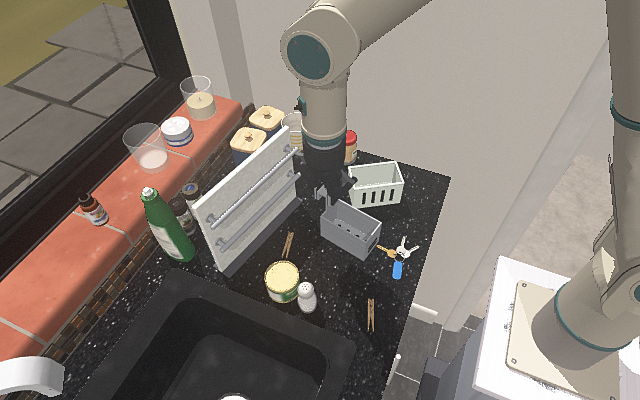

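View pics/c15.png

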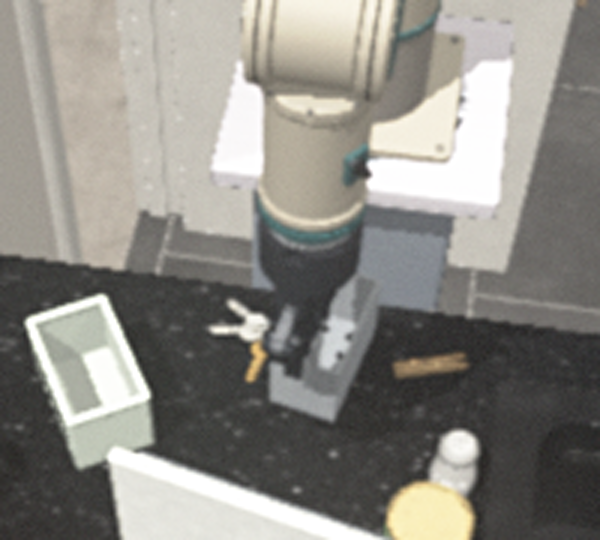

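View pics/w6.png

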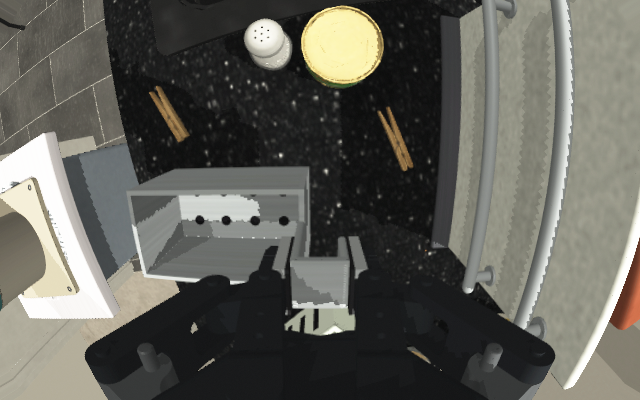

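```bash
python3 -m creep '0 0 0.2 0 0 0 1;0 0 0.6 0 0 0 1;0 0 1.1 0 0 0 1;0 0 1.6 0 0 0 1;0 0 2.1 0 0 0 1;0 0 2.45 0 0 0 1;0 0 2.62 0 0 0 1;0 0 2.68 0 0 0 1;0 0 2.68 0 0 0 1'; python3 -m creep '0 0 0.04 0 0 0 1;0 0 0.07 0 0 0 1;0 0 0.07 0 0 0 1';  python3 - <<'E'
from h import *
S=grab('scene');crop(S,(310,150,430,290),4,'c16');print(ctrl.read_state()['force'],pose()[:3,3])
E
```

```text
clock: 8.87
eef_pos: [537.7, -3.5, 58.2]
tool_rot: [3.141, 0.001, -0.219]
force: [-0.3, -0.6, -2.1]
width: 24.3
clock: 9.12
eef_pos: [538.4, -3.2, 56.4]
tool_rot: [-3.141, -0.001, -0.218]
force: [-0.4, 0.9, -1.7]
width: 24.3
[-0.01044844 -0.81376291 -1.78448067] [538.27296519  -3.17195483  56.36992187]
```

View pics/c16.png

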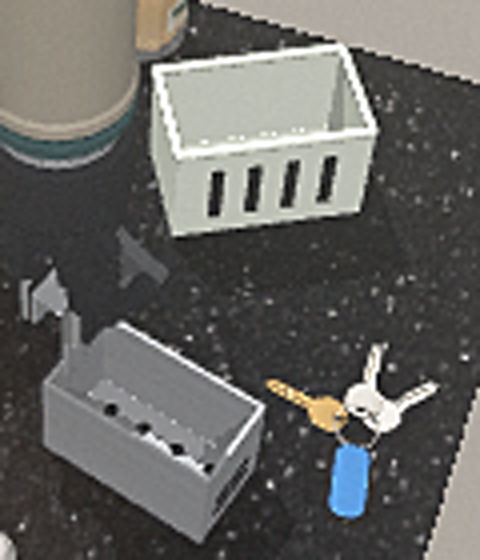

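```bash
python3 -m creep '0 0 0.03 0 0 0 1;0 0 0.05 0 0 0 1;0 0 0.05 0 0 0 1'; python3 -m creep '0 0 0.03 0 0 0 1;0 0 0.04 0 0 0 1;0 0 0.04 0 0 0 1'
```

```text
clock: 9.42
eef_pos: [538.5, -3.2, 54.3]
tool_rot: [-3.141, -0.001, -0.218]
force: [0.4, -0.3, 2.3]
width: 24.3
clock: 9.67
eef_pos: [538.9, -3.2, 53.8]
tool_rot: [-3.141, -0.002, -0.218]
force: [0.1, -0.7, 13.2]
width: 24.1
```

```bash
python3 -m creep '0 0 -0.01 0 0 0 1;0 0 -0.02 0 0 0 1;0 0 -0.02 0 0 0 0.65;0 0 -0.02 0 0 0 0.5;0 0 -0.02 0 0 0 0.3;0 0 -0.02 0 0 0 0;0 0 -0.02 0 0 0 0;0 0 -0.02 0 0 0 0'
python3 - <<'E'
from h import *
S=grab('scene');crop(S,(310,150,430,290),4,'c17');D=grab('side');crop(D,(290,120,400,220),6,'c18');w=grab('wrist','w7')
E
```

```text
clock: 10.33
eef_pos: [537.7, -3.2, 52.8]
tool_rot: [3.142, 0.0, -0.218]
force: [-0.2, 0.6, 0.8]
width: 85.2
```

View pics/c17.png

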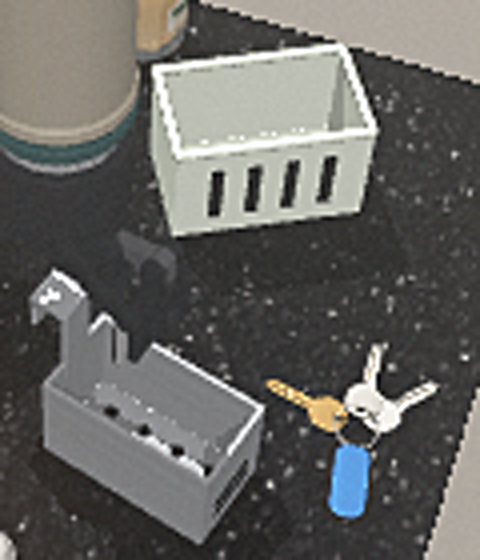

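View pics/w7.png

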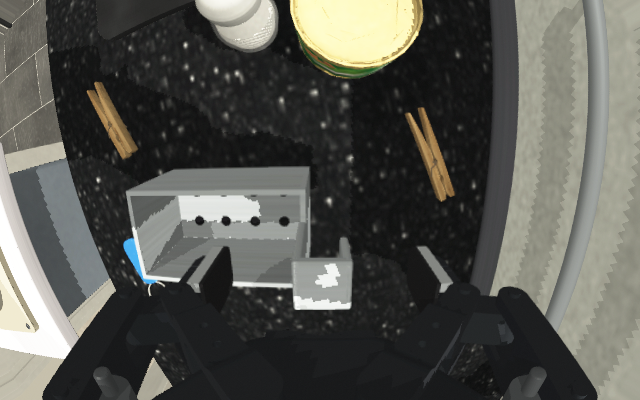

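```bash
python3 -m creep '0 0 -0.3 0 0 0 0;0 0 -1 0 0 0 0;0 0 -1.8 0 0 0 0;-0.3 0 -2.6 0 0 -7 0;-0.6 0 -2.7 0 0 -14 0;-0.9 0 -2.7 0 0 -21 0;-1.2 0 -2.7 0 0 -28 0;-1.5 0 -2.7 0 0 -35 0;-1.74 0 -2.7 0 0 -42 0;-1.74 0 -2.7 0 0 -49 0'; python3 -m creep '0 0 0 0 0 -7 0;0 0 0 0 0 -14 0;0 0 0 0 0 -21 0;0 0 0 0 0 -28 0;0 0 0 0 0 -35 0;0 0 0 0 0 -41 0;0 0 0 0 0 -41 0;0 0 0 0 0 -41 0'
python3 - <<'E'
from h import *
S=grab('scene');crop(S,(310,150,430,290),4,'c19');crop(S,(190,110,310,280),4,'c20');w=grab('wrist','w8');print(ctrl.read_state()['qpos'])
D=grab('side'); crop(D,(280,120,420,310),3,'c21')
E
```

```text
clock: 11.32
eef_pos: [467.4, 12.2, 161.0]
tool_rot: [-3.14, 0.002, 0.644]
force: [-0.1, -0.4, 0.3]
width: 85.5
clock: 11.98
eef_pos: [469.8, 11.7, 161.0]
tool_rot: [-3.141, -0.0, 1.349]
force: [0.9, 0.9, -0.7]
width: 85.3
[ 0.16526597  0.44882576 -0.34714123  2.03990285  0.23412578  0.68998409
  1.0181266 ]
```

View pics/c19.png

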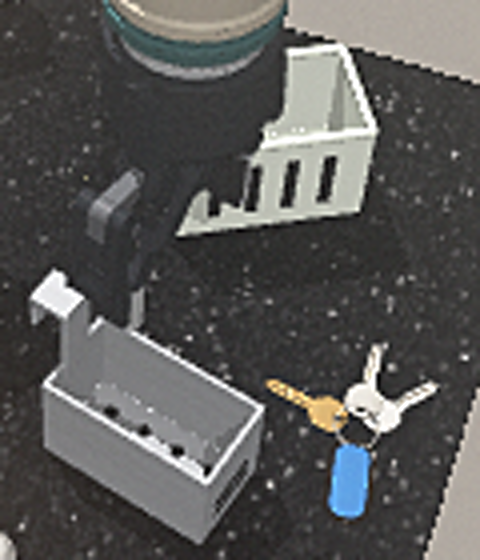

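View pics/c20.png

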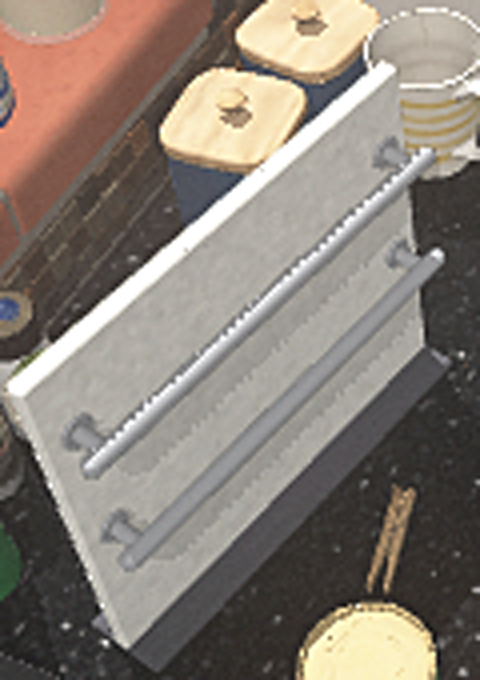

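View pics/w8.png

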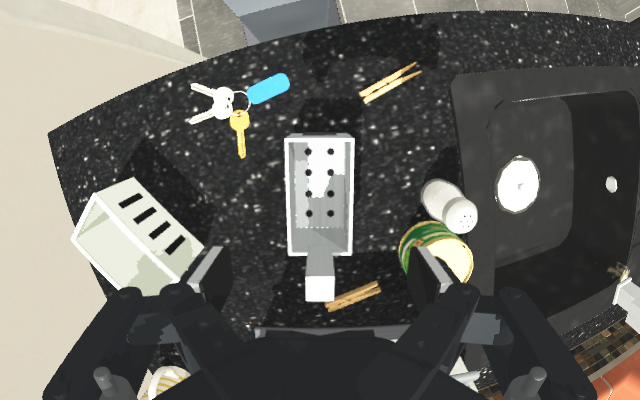

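Run:
```python
from h import *
from scipy.optimize import least_squares
S=grab('scene');w=grab('wrist');T=pose();D=grab('side')
for p in [(285,138),(355,138),(353,254),(290,255)]:
    P=atz(w,p,70);print(np.round(P,1),np.round(T[:3,:3].T@(P-T[:3,3]),1))
for p in [(306,277),(334,277),(334,300),(306,300)]:
    P=atz(w,p,117);print('hk',np.round(P,1),np.round(T[:3,:3].T@(P-T[:3,3]),1))
g=lambda p:(190+p[0]/4-.5,110+p[1]/4-.5); g3=lambda p:(280+p[0]/5-.5,200+p[1]/5-.5)
obsS=[g(p) for p in [(93,465),(430,159),(132,559),(437,258)]]; PS=[(0,130,200),(0,-130,200),(-1,130,115),(-1,-130,115)]
obsS+= [g((8,388)),g((387,64))]; PS+=[(22,140,249),(22,-140,249)]
obsD=[g3(p) for p in [(640,258),(30,62)]]; PD=[(30,140,249),(30,-140,249)]
def res(v,full=False):
    return np.r_[(proj(S,fr(*v,PS))-obsS).ravel()]
r=least_squares(res,[682,15,-.217],loss='soft_l1');print(r.x,np.degrees(r.x[2]));print(np.round(res(r.x).reshape(-1,2),1))
c=fr(*r.x,[(22,140,249),(22,-140,249),(34,140,249),(34,-140,249)]);q=proj(D,c)
crop(D,(280,200,420,310),5,'p5',q); crop(S,(190,110,310,280),4,'p6',proj(S,fr(*r.x,PS+[(0,0,206),(-6,0,200)])))
```

```text
[415.8  -6.6  70. ] [-29.9 -48.8  91. ]
[428.8  51.9  70. ] [ 30.1 -48.8  91. ]
[535.4  29.7  70. ] [31.5 60.  91. ]
[523.3 -29.1  70. ] [-28.5  61.   91. ]
hk [523.7 -11.6 117. ] [-11.3  57.7  44. ]
hk [528.7  10.4 117. ] [11.3 57.7 44. ]
hk [551.1   5.9 117. ] [11.8 80.5 44. ]
hk [545.9 -17.  117. ] [-11.8  80.5  44. ]
[ 6.84663847e+02  1.39043693e+01 -2.19800988e-01] -12.59366895913457
[[-0.4 -0.4]
 [-1.1 -0.6]
 [-0.7 -0.4]
 [-0.3  0.1]
 [ 2.6  1.6]
 [ 3.2  0.4]]
```

View pics/p5.png

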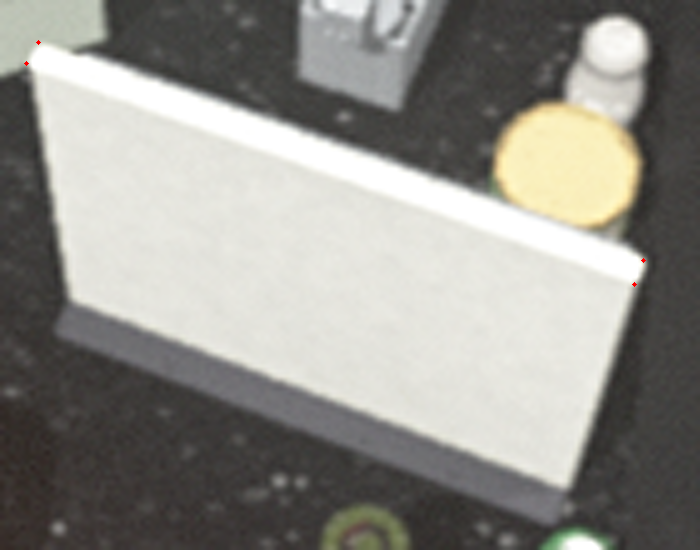

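View pics/p6.png

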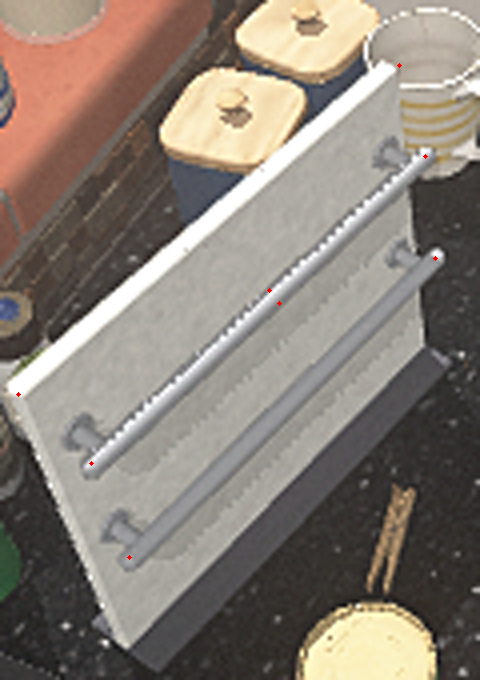

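```bash
python3 -m creep '0.02 0 0.5 0 0 0 0;0.02 0 1.3 0 0 0 0;0.02 0 2.1 0 0 0 0;0.02 0 2.9 0 0 0 0;0.02 0 3.6 0 0 0 0;0.02 0 4.1 0 0 0 0;0.02 0 4.35 0 0 0 0;0.02 0 4.38 0 0 0 0;0.02 0 4.38 0 0 0 0'
python3 - <<'E'
from h import *
S=grab('scene');crop(S,(310,150,430,290),4,'c22');w=grab('wrist','w9')
E
```

```text
clock: 13.03
eef_pos: [470.1, 12.8, -14.2]
tool_rot: [-3.141, 0.0, 1.353]
force: [0.4, -0.1, -0.5]
width: 85.2
```

View pics/c22.png

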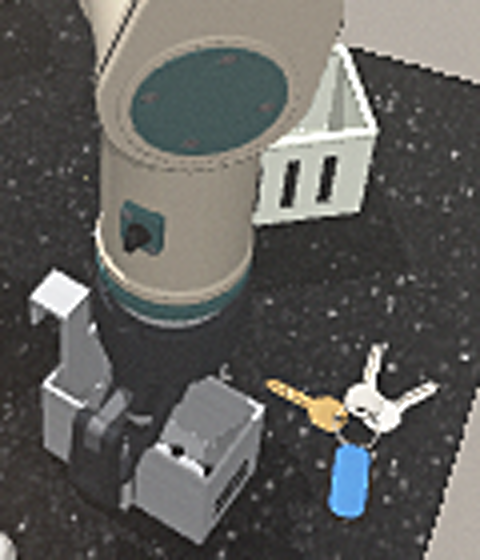

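View pics/w9.png

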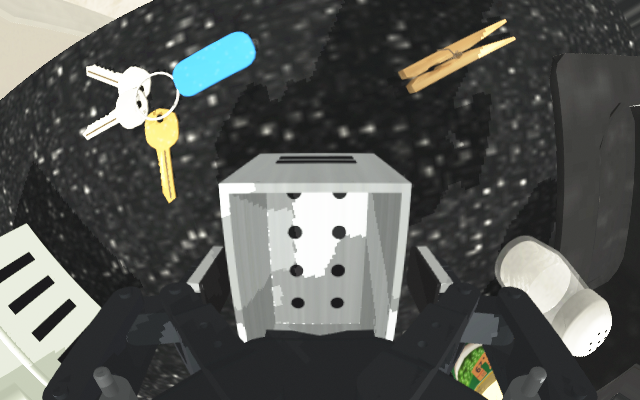

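```bash
python3 -m creep '0 0 0 0 0 0 0.15;0 0 0 0 0 0 0.25;0 0 0 0 0 0 0.3;0 0 0 0 0 0 0.4;0 0 0 0 0 0 0.6;0 0 0 0 0 0 1;0 0 0 0 0 0 1;0 0 0 0 0 0 1;0 0 0 0 0 0 1'; python3 -m creep '0 0 -0.03 0 0 0 1;0 0 -0.1 0 0 0 1;0 0 -0.25 0 0 0 1;0 0 -0.5 0 0 0 1;0 0 -0.5 0 0 0 1;0 0 -0.5 0 0 0 1'
python3 - <<'E'
from h import *
S=grab('scene');crop(S,(310,130,430,290),4,'c23');w=grab('wrist','w10');print(ctrl.read_state()['force'])
E
```

```text
clock: 13.88
eef_pos: [470.7, 12.4, -13.0]
tool_rot: [3.14, -0.0, 1.352]
force: [-0.8, -0.4, 8.0]
width: 59.5
clock: 14.38
eef_pos: [470.5, 12.7, 6.3]
tool_rot: [3.141, -0.001, 1.352]
force: [0.2, -0.6, -2.0]
width: 59.7
[ 0.20366249 -0.32569707 -2.05262866]
```

View pics/c23.png

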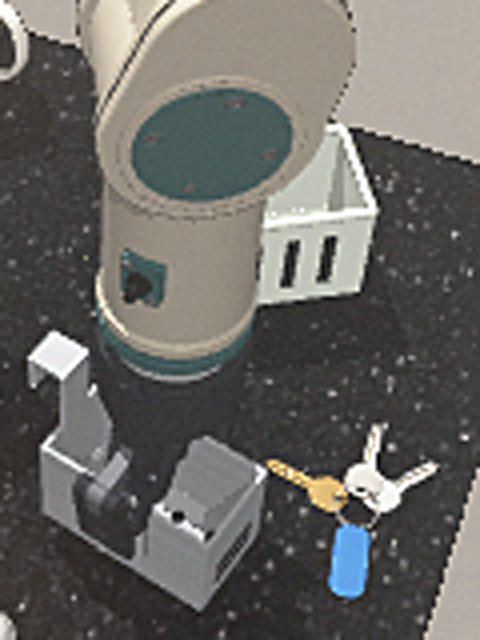

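View pics/w10.png

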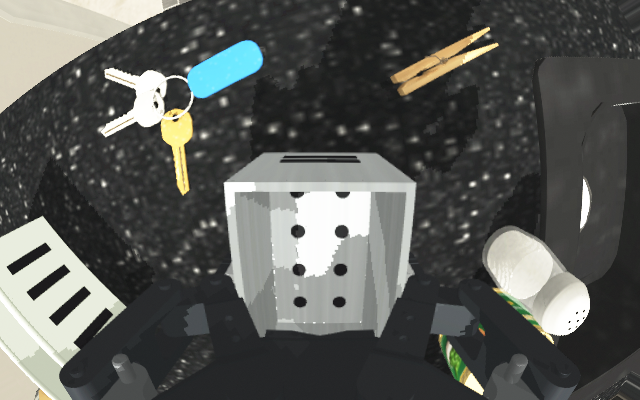

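```bash
python3 -m creep '0 0 -0.2 0 0 0 1;0 0 -0.6 0 0 0 1;0 0 -1.1 0 0 0 1;0 0 -1.6 0 0 0 1;0 0 -2.1 0 0 0 1;0 0 -2.5 0 0 0 1;0 0 -2.7 0 0 0 1;0 0 -2.77 0 0 0 1;0 0 -2.77 0 0 0 1'; python3 -m creep '0.1 0.15 0 0 0 0 1;0.3 0.45 0 0 0 0 1;0.5 0.85 0 0 0 0 1;0.7 1.25 0 0 0 0 1;0.9 1.65 0 0 0 0 1;1.05 2 0 0 0 0 1;1.15 2.25 0 0 0 0 1;1.19 2.35 0 0 0 0 1;1.19 2.35 0 0 0 0 1'
python3 - <<'E'
from h import *
S=grab('scene');crop(S,(190,80,390,280),3,'c24');D=grab('side');crop(D,(270,80,430,310),2.6,'c25');print(ctrl.read_state()['force']);w=grab('wrist','w11')
E
```

```text
clock: 15.23
eef_pos: [470.2, 12.5, 116.9]
tool_rot: [3.141, -0.0, 1.352]
force: [-0.4, -0.1, -2.0]
width: 59.6
clock: 15.98
eef_pos: [572.5, 39.3, 115.3]
tool_rot: [-3.14, -0.0, 1.353]
force: [0.4, 0.7, -1.1]
width: 59.3
[-0.64275907 -0.99108671 -1.98441147]
```

View pics/c24.png

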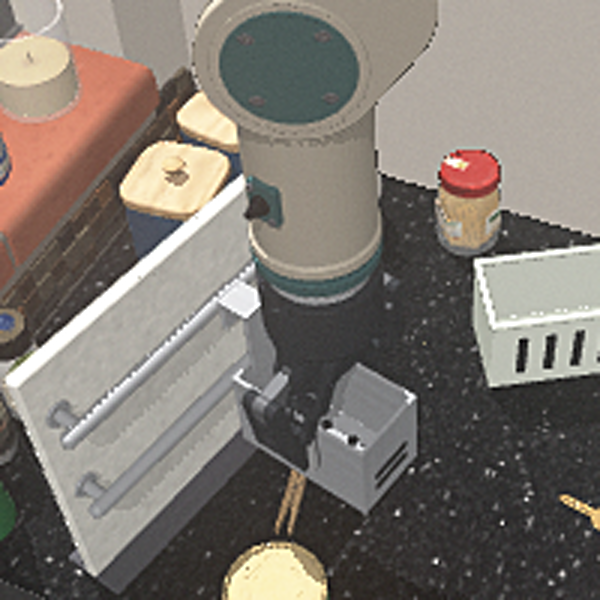

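View pics/c25.png

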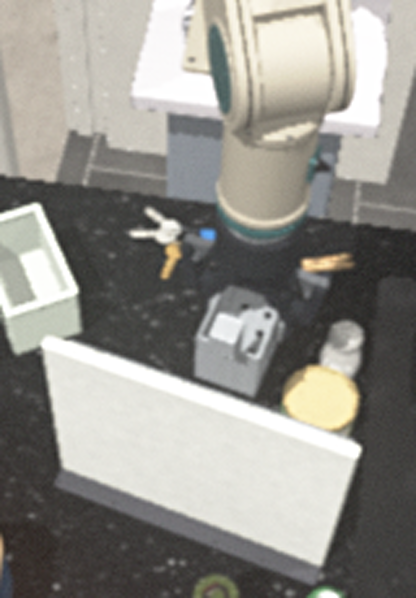

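View pics/w11.png

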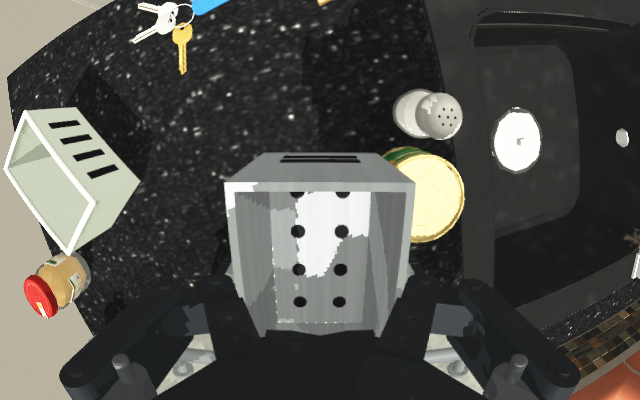

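```bash
cat > ov.py <<'E'
from h import *
import sys
S=grab('scene');T=pose()
P=[(T@[x,y,-130,1])[:3] for x in(-12,12) for y in(56.8,81.8)]+[(T@[x,81.8,-103,1])[:3] for x in(-12,12)]+[(T@[x,60.8,-83,1])[:3] for x in(-30,30)]
B=fr(684.5,13.9,-.2198,[(0,y,206) for y in range(-120,121,20)])
crop(S,(215,140,305,260),7,sys.argv[1],np.r_[proj(S,P),proj(S,B)])
r=np.array([np.cos(-.2198),np.sin(-.2198)]);h=(T@[0,69.3,-125,1])[:3]; d=h[:2]-[684.5,13.9]
print('hook rail',round(d@r,1),round(d@[-r[1],r[0]],1),round(h[2]-200,1),ctrl.read_state()['force'],ctrl.read_state()['tool_rot'])
E
python3 ov.py o1
```

```text
hook rail -46.7 -0.5 41.0 [-0.37091362  0.25875666 -3.05239749] [-3.13996434e+00  8.04536974e-04  1.35264983e+00]
```

View pics/o1.png

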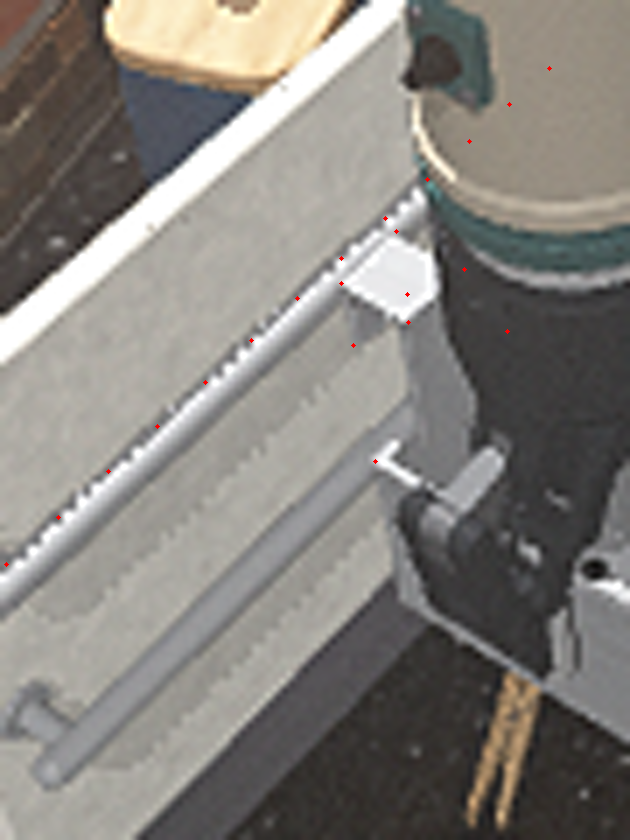

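```bash
python3 -m creep '0 0.15 0 0 0 0 1;0 0.35 0 0 0 0 1;0 0.55 0 0 0 0 1;0 0.75 0 0 0 0 1;0 0.92 0 0 0 0 1;0 1.03 0 0 0 0 1;0 1.09 0 0 0 0 1;0 1.12 0 0 0 0 1;0 1.12 0 0 0 0 1;0 1.12 0 0 0 0 1'; python3 ov.py o2
```

```text
clock: 17.02
eef_pos: [615.5, 29.2, 116.5]
tool_rot: [-3.141, 0.0, 1.353]
force: [-0.0, -0.8, -2.7]
width: 59.7
hook rail -1.3 0.1 41.6 [-0.50483932 -0.05878108 -1.86146577] [-3.14112989e+00  6.29275342e-05  1.35293866e+00]
```

View pics/o2.png

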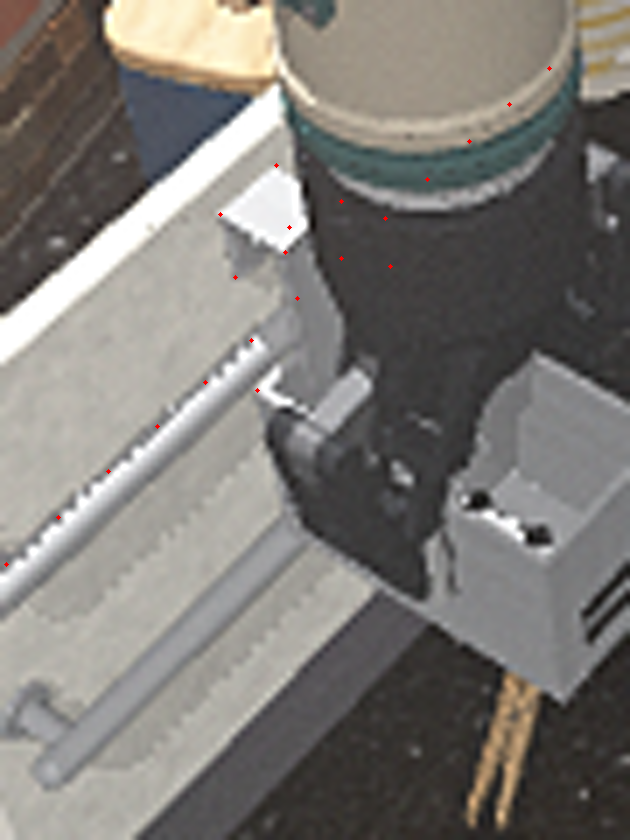

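```bash
python3 -m creep '0 0.03 0 0 0 0 1;0 0.04 0 0 0 0 1;0 0.04 0 0 0 0 1;0 0.04 0 0 0 0 1'; python3 -m creep '0 0.03 0 0 0 0 1;0 0.04 0 0 0 0 1;0 0.04 0 0 0 0 1;0 0.04 0 0 0 0 1'
```

```text
clock: 17.4
eef_pos: [617.4, 28.8, 116.6]
tool_rot: [-3.142, -0.0, 1.353]
force: [-0.2, 0.4, -2.3]
width: 59.9
clock: 17.73
eef_pos: [617.3, 28.7, 116.3]
tool_rot: [-3.138, 0.001, 1.353]
force: [-4.4, 0.7, 0.4]
width: 59.4
```

```bash
python3 -m creep '0 -0.05 0 0 0 0 1;0 -0.08 0 0 0 0 1;0 -0.08 0.15 0 0 0 1;0 -0.08 0.35 0 0 0 1;0 -0.08 0.55 0 0 0 1;0 -0.08 0.7 0 0 0 1;0 -0.08 0.77 0 0 0 1;0 -0.08 0.8 0 0 0 1;0 -0.08 0.8 0 0 0 1'; python3 ov.py o3
```

```text
clock: 18.48
eef_pos: [615.8, 29.1, 84.1]
tool_rot: [-3.141, 0.0, 1.353]
force: [0.8, -0.4, -2.2]
width: 59.5
hook rail -0.8 0.0 9.5 [ 0.30983627 -0.27604184 -2.05722634] [ 3.14155583e+00 -1.12803085e-04  1.35257778e+00]
```

View pics/o3.png

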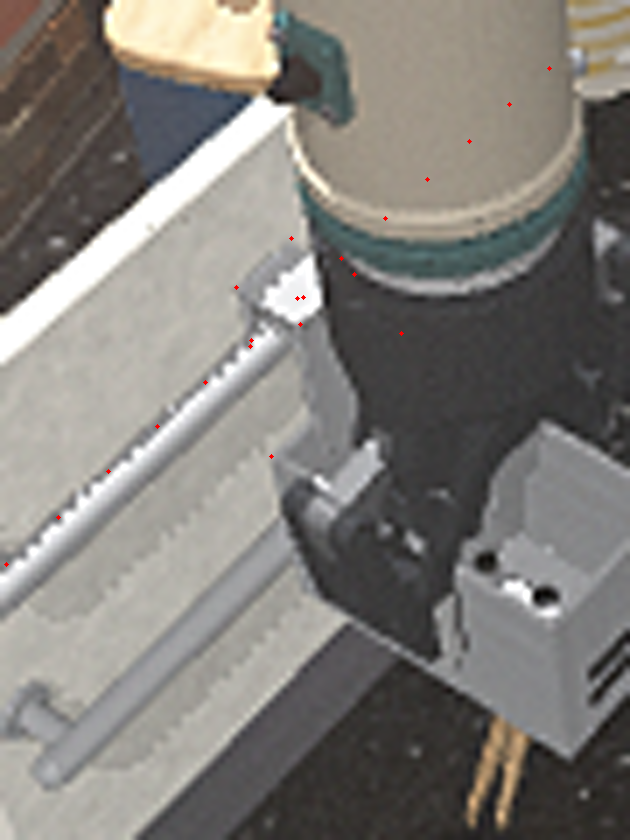

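```bash
python3 -m creep '0 0 0.03 0 0 0 1;0 0 0.06 0 0 0 1;0 0 0.06 0 0 0 1;0 0 0.06 0 0 0 1'; python3 -m creep '0 0 0.03 0 0 0 1;0 0 0.03 0 0 0 1;0 0 0.03 0 0 0 1'; python3 -m creep '0 0 0.03 0 0 0 1;0 0 0.03 0 0 0 1;0 0 0.03 0 0 0 1'
```

```text
clock: 18.87
eef_pos: [616.0, 29.1, 82.4]
tool_rot: [3.141, -0.0, 1.353]
force: [-1.1, -0.0, -2.4]
width: 59.4
clock: 19.12
eef_pos: [616.1, 29.1, 81.1]
tool_rot: [3.141, -0.0, 1.353]
force: [-0.6, 0.4, -1.3]
width: 59.8
clock: 19.37
eef_pos: [616.5, 29.1, 80.7]
tool_rot: [3.14, -0.0, 1.353]
force: [-2.2, -0.3, 4.8]
width: 59.4
```

```bash
python3 -m creep '0 0.02 0.02 -0.7 0 0 1;0 0.04 0.04 -1.4 0 0 1;0 0.06 0.06 -2 0 0 1;0 0.06 0.06 -2 0 0 1;0 0.06 0.06 -2 0 0 1'; python3 ov.py o4
```

```text
clock: 19.78
eef_pos: [617.7, 28.8, 78.3]
tool_rot: [3.107, 0.0, 1.353]
force: [-4.7, 0.2, 7.9]
width: 59.4
hook rail -3.5 0.2 5.6 [-4.8274845   0.22268048  7.39271857] [3.10687731e+00 3.31920039e-04 1.35323437e+00]
```

View pics/o4.png

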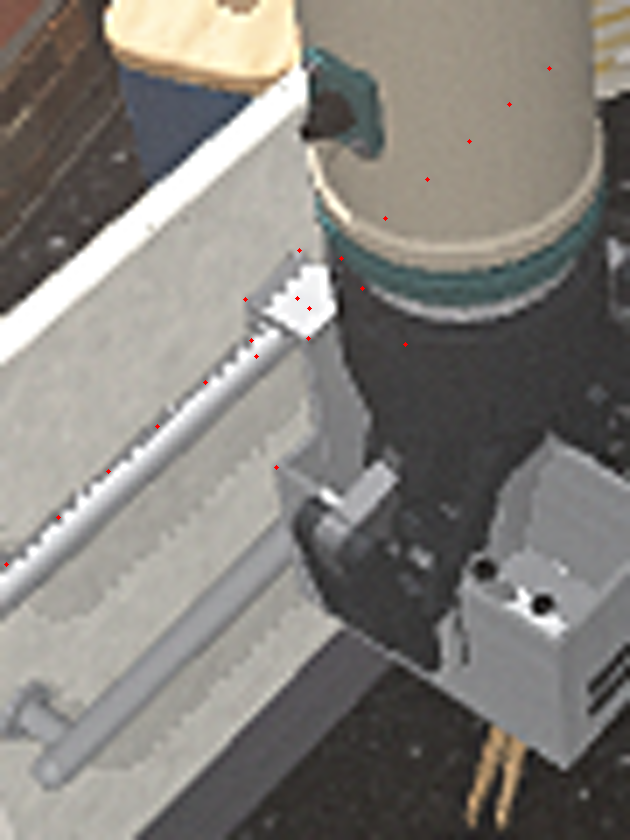

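```bash
python3 -m creep '0 0 0 0 0 0 0.34;0 0 0 0 0 0 0.3;0 0 0 0 0 0 0.27;0 0 0 0 0 0 0.24;0 0 0 0 0 0 0.2;0 0 0 0 0 0 0.15;0 0 0 0 0 0 0.1;0 0 0 0 0 0 0.05;0 0 0 0 0 0 0;0 0 0 0 0 0 0'; python3 ov.py o5
python3 - <<'E'
from h import *
w=grab('wrist','w12')
E
```

```text
clock: 20.67
eef_pos: [618.2, 28.6, 77.3]
tool_rot: [3.107, -0.0, 1.353]
force: [-0.0, 0.8, -0.1]
width: 85.5
hook rail -3.0 -0.1 4.7 [-0.47521727 -0.14538804  0.92109555] [ 3.10673502e+00 -3.14634975e-05  1.35254413e+00]
```

View pics/o5.png

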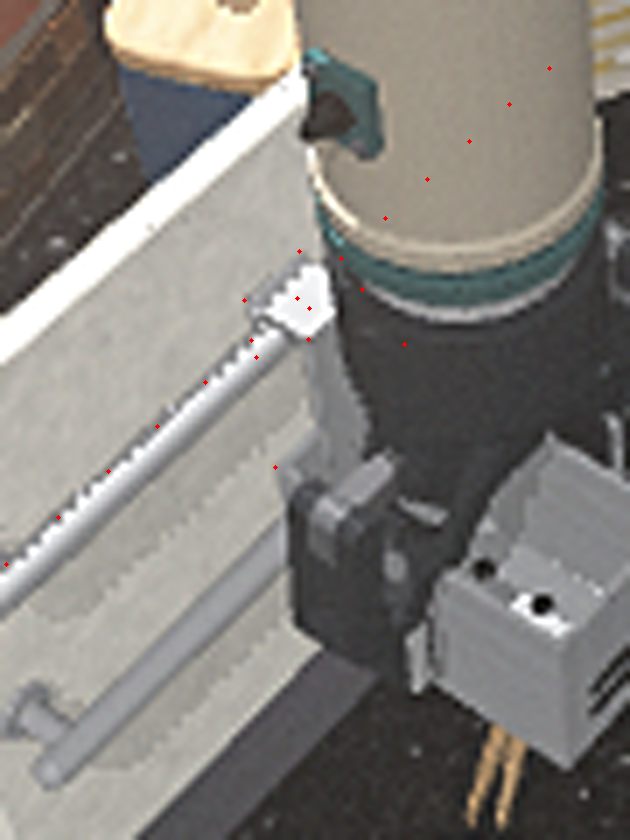

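View pics/w12.png

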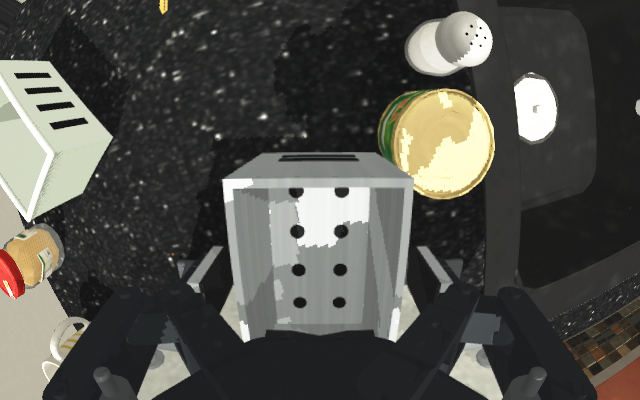

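```bash
python3 -m creep '0 0 -0.1 0 0 0 0;0 0 -0.3 0 0 0 0;0 0 -0.6 0 0 0 0;0 0 -1 0 0 0 0;0 0 -1.5 0 0 0 0;0 0 -2 0 0 0 0;0 -0.2 -2.5 0 0 0 0;0 -0.8 -3 0 0 0 0;0 -1.6 -3.2 0 0 0 0;0 -2 -3.2 0 0 0 0'; python3 -m creep '0 -0.9 0 0 0 0 0;0 -1.8 0 0 0 0 0;0 -2.3 0 0 0 0 0;0 -2.3 0 0 0 0 0'
python3 - <<'E'
from h import *
S=grab('scene','s3');D=grab('side','d3');crop(S,(190,110,330,280),4,'c26');w=grab('wrist','w13')
crop(D,(280,140,420,310),3.5,'c27')
E
```

```text
clock: 21.6
eef_pos: [534.2, 48.2, 205.8]
tool_rot: [3.104, -0.001, 1.354]
force: [0.0, 0.9, 0.1]
width: 85.6
clock: 21.93
eef_pos: [441.3, 67.4, 200.3]
tool_rot: [3.109, 0.002, 1.356]
force: [-0.4, -0.8, -0.5]
width: 85.5
```

View pics/c26.png

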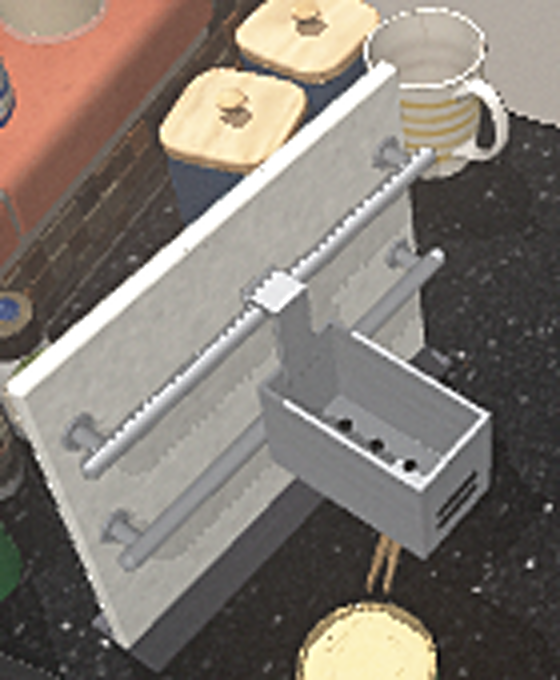

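View pics/w13.png

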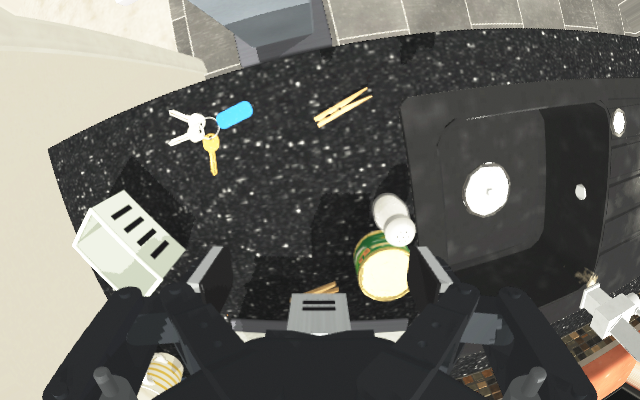

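View pics/s3.png

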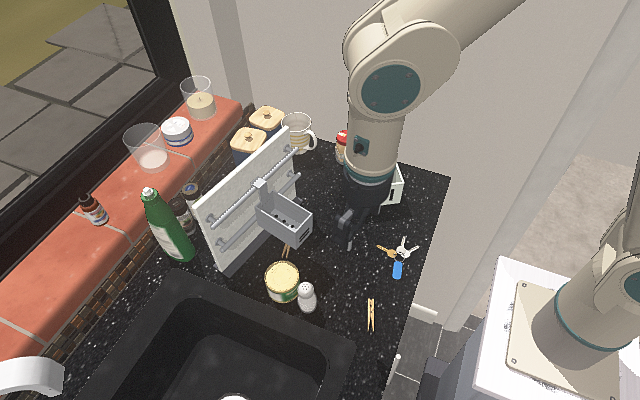

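```bash
python3 -m creep '0 0 0 0 0 0 0;0 0 0 0 0 0 0;0 0 0 0 0 0 0;0 0 0 0 0 0 0;0 0 0 0 0 0 0;0 0 0 0 0 0 0'
python3 - <<'E'
from h import *
S=grab('scene');a=cv2.imread('pics/s3.png')[:,:,::-1];r=(slice(170,260),slice(240,320))
print('diff',np.abs(a[r].astype(int)-S['img'][r]).mean())
h=np.array([63.5,0,112]);R=Rn.from_euler('y',-3,degrees=True).as_matrix()
P=np.array([(x,y,117) for x in(51,76) for y in(-12,12)]+[(x,y,70) for x in(-55,55) for y in(-30,30)]+[(-55,y,0) for y in(-30,30)]+[(55,30,0)])
L=(P-h)@R.T+[-3,0,206]
crop(S,(190,110,330,280),4,'o6',proj(S,fr(682.6,14,-.2198,L)))
E
```

```text
clock: 22.58
eef_pos: [446.1, 66.7, 199.2]
tool_rot: [3.107, -0.0, 1.352]
force: [0.5, 0.0, 0.4]
width: 85.6
diff 2.1118055555555557
```

View pics/o6.png

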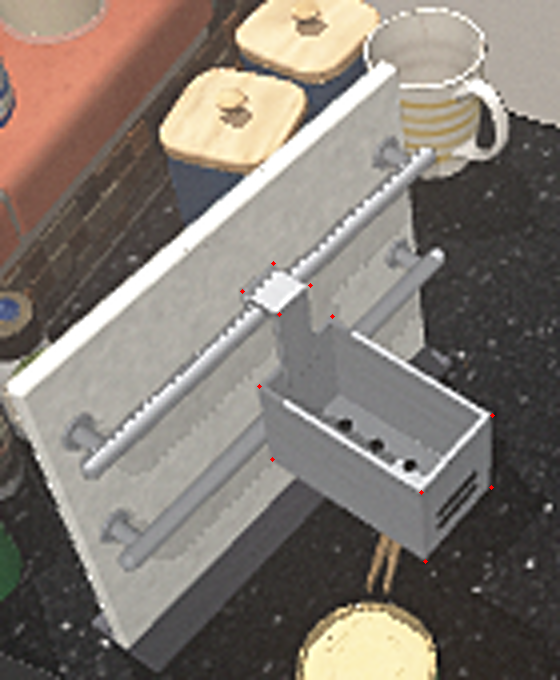

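The overlay of the predicted hung pose matches the picture to about 1 px, and nothing is moving. I'm handing the job in.

```bash
python3 -c "
from cell import ctrl
print(ctrl.finish_job())"
```

```text
the job is handed in; nothing more can be done
None
```

The caddy hangs by its hook on the upper bar, near the middle, with its back to the panel. I handed the job in at about 22.6 s of the 64 s; no verdict is reported.

**What I did:** I lifted it by the hook out of the holder and stood it at about (475, 10), some 220 mm from the holder, and let go. I then took it round the body, turned to the panel's angle, and found the bar by light contact (about 4 N). I lowered the hook until it seated, tilted the caddy about 2 degrees, opened the fingers gradually and backed off.

**Last checks:**
- A model of the expected hung pose matched the scene picture to about 1 px: hook point 3 mm in front of the bar axis and 6 mm above it, at the bar middle, tilted 3 degrees.
- Two pictures about 0.7 s apart showed no visible motion, and the finger force was near zero.
- The other things looked unmoved in the picture, but I did not measure their positions.

**What went wrong or disagreed:**
- **First hook grasp missed.** The fingers shut on top of the hook, pressing with about 6 N and shifting the caddy a few mm inside the holder. In the pictures the real fingertips end about 33 mm short of the reported TCP. I corrected for that, and the second grasp held.
- **Rail position.** The bar was about 2 mm nearer by contact than by the camera fit; I used the contact value.

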